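# Chock a filter housing and snap its cap home with the seating tool

## Task

The filter housing lies loose on the sloping drip board and its cap is only started on the neck. Push the wedge chock, nose first, up against the middle of the housing's low side so that it cannot roll, then press the cap down squarely with the seating tool until it clicks fully home on its collar, and stand the tool back upright on its white tile, leaving the chock in place. Touch the cap only with the tool, never with the gripper, and leave the other things on the bench where they are.

Things in the scene. Friction and masses are not known exactly. Their poses are not given: they have to be found in the camera images.
- board: White drip board, fixed, 210 x 200 mm, yaw varies, sloping up 3 degrees along its own +x; its low edge (x = -119 mm) faces the robot. Origin on the bench; surface height is 22 mm + 0.0524 x. Side edges carry a lip 4 mm high, 8 mm wide. On the high side a 42 mm tall stop rail runs along y, its face 65 mm up the slope from x = 0; the housing lies at it, within about 1 mm.
- housing: Loose steel filter housing, 0.7 kg: cylinder 70 mm in diameter, 140 mm long, lying along its own y (the board's y) at the rail; bottom-heavy: rests neck up, but rolls down the slope if pressed unchocked. Origin at the underside, 35 mm below its axis, z up. On top, mid-length: collar (52 mm diameter, top at z = 74 mm), neck (32 mm, up to z = 92 mm) with four sprung detent balls.
- housing_axis (a point): Centre of the housing's cylinder, 35 mm above its underside.
- cap: White ribbed snap cap, 47 mm diameter, 24 mm tall, flat top. Origin at the centre of its lower rim, z up. It starts level on the detent balls, rim 12 mm above the collar (origin at z = 86 mm of the housing). About 10 N pushes it over the balls, about 15 N seats it; pressed off centre it tilts. Fully home its rim lies on the collar (origin at z = 74 mm of the housing, top at 98 mm).
- chock: Loose folded-aluminium wedge chock, 80 mm long, 50 mm wide, 0.16 kg. Origin at its underside below its upright grey grip (14 mm in x, 24 mm in y, z = 28 to 68 mm). Deck at z = 28 mm, then from x = 34 mm a 35 degree slope down to the 2.5 mm high nose at x = 70 mm; +x points to the nose. Touching the housing, its origin is 85 mm short of the line where the housing touches the board.
- chock_nose (a point): Front edge of the chock's nose, at its underside; with the chock home it lies at about x = 14.6 mm of the board.
- seater: Seating tool standing upright on its tile, 76 mm tall, 0.18 kg: flat round foot 44 mm in diameter, 12 mm thick; narrow waist; shoulder disc 40 mm in diameter (z = 26 to 32 mm); round wooden grip 24 mm in diameter (z = 32 to 70 mm) with a domed top. Origin at the centre of the foot's underside, z up.
- tile: White glazed tile, fixed, 110 x 110 x 6 mm, the tool's place. Origin at its underside (centre).
- bung: Bystander: black rubber stopper, 34 mm diameter, 22 mm high. Origin at its underside.
Not all that is in view belongs to the job. What is shaped like the chock but turquoise or yellow is not meant.

How it is judged:
By the outcome, as a careful person would: the job done as asked, in the order asked, and still so for the second after the job is handed in, with the robot touching nothing.
It also fails if it takes over 61 s, if anything falls off the work surface, if the arm or the gripper's body presses on something with over 40 N, if the wrist force passes 120 N, or if a joint passes its speed limit or range.

## Robot

A 6-joint arm with a two-finger parallel gripper is mounted at the origin on a cart in front of the work surface, level with it; the furniture and walls round the work are solid. World frame = base frame: x ahead of the robot, y to its left, z up, the work surface at z = 0. Lengths are in mm, angles in rad, forces in N, time in s.
With the tool pointing down it reaches from about 275 to 750 mm from the base axis. Payload 10.2 kg.
Tool frame: the origin (TCP) lies at the very end of the fingers, on their centre line; the grasp point (between the pads) lies 19 mm behind it; z points along the fingers, y is the direction in which the jaws open and shut (so a half turn about z gives the same grasp; the last joint's range is limited). The gripper opens to 85 mm and grips with 20 to 120 N. Pads are 22 mm wide; open, the fingers measure 114 mm over their backs; the gripper's body (76 mm by 85 mm) begins 54 mm behind the grasp point. The pads swing forward as they close: fully open they stand 13 mm farther back than shut.
Start: joints at [-1.427, 0.313, 1.498, -0, 1.331, -0.223], TCP at [188.269, -490.088, 231.294] pointing down, gripper open.
Joint ranges: [-2.94, 2.94], [-0.97, 2.17], [0.19, 2.56], [-1.23, 4.37], [0.02, 3.11], [-2.88, 2.88]. Speed limits (rad/s): [2.39, 2.39, 3.01, 3.14, 3.14, 3.14].

## Interface

Orientations are given as a unit quaternion [w, x, y, z].
In Python, from rig import ctrl, eyes, order gives the robot as it stands.
- The arm moves only by the tool move_arm, never from a script. Its argument "deltas" is a list of rows, each a list of 6 numbers: the shift along the tool's x, y, z in cm, then the turn, a rotation vector about the tool's x, y, z in degrees. A call has exactly 10 rows; each row shifts and turns the commanded pose from where the row before left it, along the tool's axes as they then stand; what a row does not reach is not made up. A row lasts 1/10 s, in which the tool goes at most 50 mm and 8.59 degrees, less where a joint would pass 70% of its speed; a pose out of reach is approached as far as the arm can. A call is refused whole if a number of a shift passes 5 or a number of a turn 8.59, either way. A call with a gripper value outside its range is refused whole. "grip" is the finger opening in cm, from 0 to 8.54, set as the call begins (left out, the last holds). The fingers move at their own pace and stop on an object; "newtons" is the grip in N (left out, the last holds). Time passes only in rows, so rows that do not move let the fingers close, or fill a call up. It gives the time, the measured TCP pose, the force and the opening at its end, in the units of the state.
- ctrl.sense(): the state, without advancing time (a new reading comes with each control period).
- eyes.capture(name): name is "side" or "top" or "wrist"; returns the picture (480x640x3 uint8, blue, green, red); there is no depth.
- eyes.camera_params(name): a dict with "K" (3x3 intrinsics, pixels), "camera_from_world" (4x4, takes a point from world to camera coordinates). Camera axes: x right, y down, z forward; pixel columns grow to the right and rows downward; lengths in mm; the calibration is good to about 2 mm. A picture is of the moment at which its call begins: read the wrist's pose just before it. camera_params takes no time and is no camera call; for the wrist camera it gives the pose at the moment of the call.
- order.finish_job(): hands the job in, once; it reports no verdict.
The state is a dict: "time_s": time; "joints": joint angles; "dq": joint speeds; "tau": joint torques, N m; "eef_pos": TCP position; "ee_rot": TCP orientation; "force": force on the tool from outside, world axes, zero at the start; "wrist_torque": the same for the moment, N m; "grip_width": opening from 0.0 (shut) to 1.0 (fully open).
Only numpy, scipy, OpenCV 4.12 (cv2) and the standard library are available. Lean on these libraries where they do the work, as an engineer would, in place of code of your own. Each camera call takes 0.05 s, during which the arm holds its last target.

## Working session

There is one attempt and no reset: what is moved stays moved. The work goes in short steps, Python scripts to look and compute and a tool call to move; the robot and the scene stay as the last step left them, time stands still between calls to the robot, and variables do not carry over. Pictures are saved under pics/ and viewed, and the job is handed in when it is done.

Besides the shell and the picture viewer there is one more tool, called after "Request:" by a JSON object that holds its "op" and its "data", one argument or row to a line. move_arm: Moves the arm, as the interface text tells. Its arguments: {"type":"object","properties":{"deltas":{"type":"array"},"grip":{"type":"number"},"newtons":{"type":"number"}},"required":["deltas"]}

```bash
mkdir -p pics; ls; python3 - <<'E'
from rig import ctrl,eyes,order
import cv2
s=ctrl.sense();print(s)
for n in("side","top","wrist"):
    p=eyes.camera_params(n);print(n,p)
    cv2.imwrite(f"pics/{n}0.png",eyes.capture(n))
E
```

```text
pics
{'time_s': 0.0, 'joints': array([-1.42738739e+00,  3.13417915e-01,  1.49844529e+00,  4.24956565e-05,
        1.33102255e+00, -2.23414581e-01]), 'dq': array([-1.37131163e-03, -1.41929242e-05,  1.10286302e-03,  1.18353434e-04,
       -2.56346748e-04,  8.22468024e-04]), 'tau': array([ 8.25972766e-04, -4.12267220e+01, -2.59739703e+01, -1.65597212e-04,
        4.09636748e-03, -3.23841800e-05]), 'eef_pos': array([ 188.24520243, -489.80743222,  230.74841202]), 'ee_rot': array([-6.45210773e-04,  9.83227879e-01,  1.82380151e-01,  4.64772474e-05]), 'force': array([0.36091897, 0.28929759, 0.17805875]), 'wrist_torque': array([-0.02894788,  0.00178291, -0.02675518]), 'grip_width': 0.9984264950339736}
side {'K': array([[611.43173879,   0.        , 317.69498828],
       [  0.        , 611.43173879, 234.79944792],
       [  0.        ,   0.        ,   1.        ]]), 'camera_from_world': array([[-9.71528383e-01, -2.35635688e-01, -2.46662262e-02,
         4.93430850e+02],
       [-1.11460836e-01,  5.46442993e-01, -8.30046106e-01,
         1.42537098e+02],
       [ 2.09067172e-01, -8.03664033e-01,
[... 488 characters left out ...]
      [ 6.58925377e-02,  1.20315779e-02, -9.97754185e-01,
         1.18025320e+03],
       [ 0.00000000e+00,  0.00000000e+00,  0.00000000e+00,
         1.00000000e+00]])}
wrist {'K': array([[430.4670509 ,   0.        , 314.71846163],
       [  0.        , 430.4670509 , 235.68412671],
       [  0.        ,   0.        ,   1.        ]]), 'camera_from_world': array([[ 3.58806783e-01, -9.33411321e-01, -9.99436600e-04,
        -5.25306152e+02],
       [-8.98258316e-01, -3.45584524e-01,  2.71483580e-01,
        -3.64797820e+01],
       [-2.53751237e-01, -9.65123977e-02, -9.62442552e-01,
         3.79255853e+02],
       [ 0.00000000e+00,  0.00000000e+00,  0.00000000e+00,
         1.00000000e+00]])}
```

View pics/side0.png

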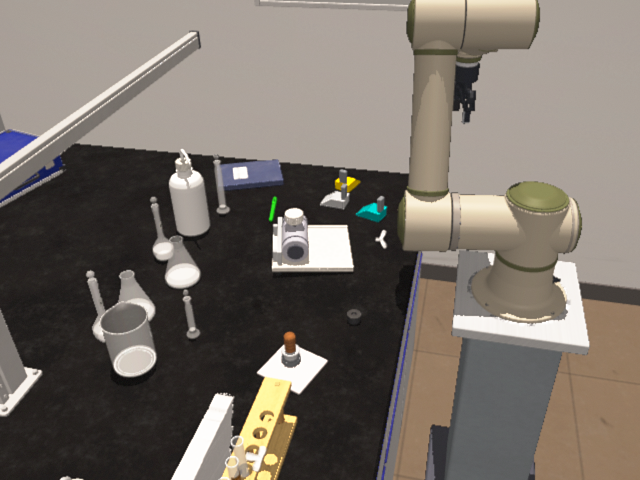

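View pics/top0.png

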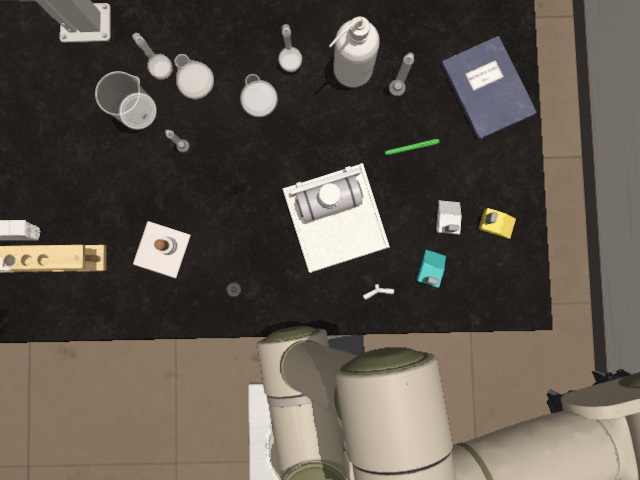

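View pics/wrist0.png

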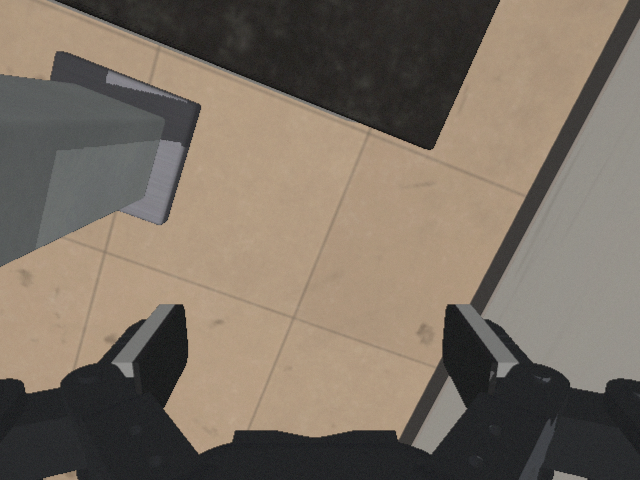

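```bash
python3 - <<'E'
import cv2,numpy as np
t=cv2.imread("pics/top0.png");s=cv2.imread("pics/side0.png")
c=t[150:300,270:530];cv2.imwrite("pics/c1.png",cv2.resize(c,None,fx=3,fy=3,interpolation=cv2.INTER_CUBIC))
a=cv2.resize(s[160:280,260:400],None,fx=4,fy=4,interpolation=cv2.INTER_CUBIC)
cv2.imwrite("pics/c2.png",a)
b=cv2.resize(t[210:290,120:250],None,fx=5,fy=5,interpolation=cv2.INTER_CUBIC)
cv2.imwrite("pics/c3.png",b)
E
```

```text
(no output)
```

View pics/c1.png

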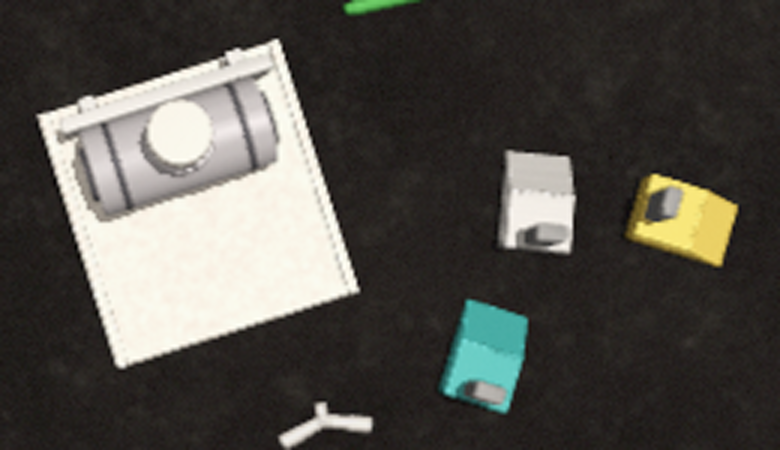

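View pics/c2.png

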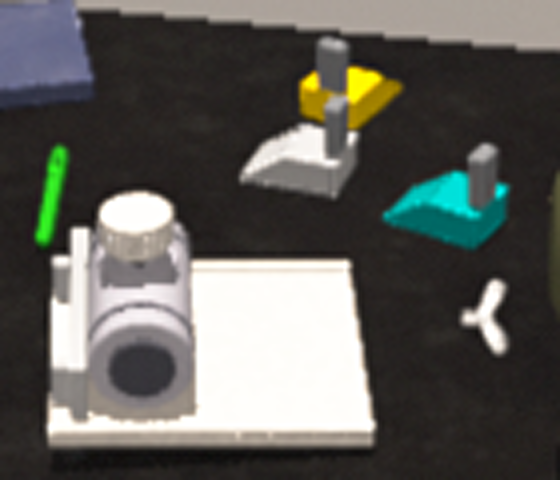

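View pics/c3.png

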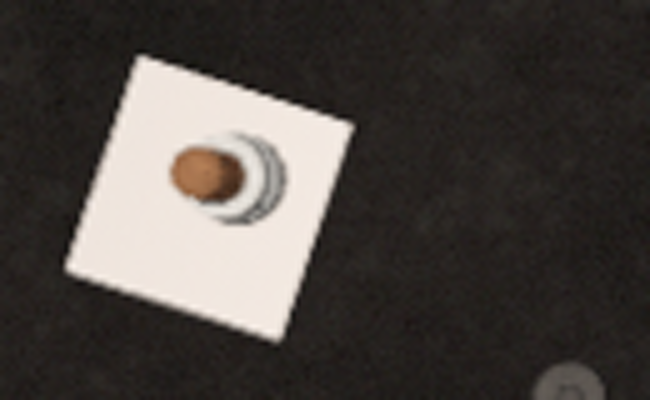

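```bash
cat > h.py <<'E'
import numpy as np,cv2
def ray(p,uv):
    R=p["camera_from_world"][:3,:3];t=p["camera_from_world"][:3,3]
    C=-R.T@t
    d=R.T@np.linalg.inv(p["K"])@np.array([uv[0],uv[1],1.])
    return C,d
def onz(p,uv,z):
    C,d=ray(p,uv);return C+d*(z-C[2])/d[2]
def tri(rays):
    A=np.zeros((3,3));b=np.zeros(3)
    for C,d in rays:
        d=d/np.linalg.norm(d);M=np.eye(3)-np.outer(d,d);A+=M;b+=M@C
    return np.linalg.solve(A,b)
def proj(p,X):
    T=p["camera_from_world"];c=T[:3,:3]@np.asarray(X,float)+T[:3,3];q=p["K"]@c;return q[:2]/q[2]
E
python3 - <<'E'
from rig import eyes
from h import *
p=eyes.camera_params("top");t=cv2.imread("pics/top0.png")
hsv=cv2.cvtColor(t,cv2.COLOR_BGR2HSV)
m=((hsv[...,2]>90)).astype(np.uint8)*255
def comp(x0,y0,x1,y1):
    mm=np.zeros_like(m);mm[y0:y1,x0:x1]=m[y0:y1,x0:x1]
    c=max(cv2.findContours(mm,0,2)[0],key=cv2.contourArea);return c
for n,b,z in(("board",(270,155,400,280),22),("tile",(125,215,200,285),6),("chock",(430,190,468,242),0)):
    c=comp(*b);r=cv2.minAreaRect(c);bx=cv2.boxPoints(r)
    print(n,r,[onz(p,q,z)[:2].round(1).tolist() for q in bx],onz(p,r[0],z).round(1))
    print(cv2.approxPolyDP(c,4,True)[:,0].tolist())
print("bung",onz(p,(234,290),22))
E
```

```text
board ((335.42822265625, 216.97940063476562), (89.99981689453125, 85.24991607666016), 72.31560516357422) [[618.4, 68.7], [675.6, -127.6], [468.1, -185.7], [411.8, 8.3]] [542.8 -59.2  22. ]
[[362, 163], [282, 188], [309, 272], [389, 247]]
tile ((161.25001525878906, 249.25001525878906), (46.16925048828125, 46.485477447509766), 18.434946060180664) [[443.8, 434.2], [549.8, 398.2], [511.5, 291.9], [406.0, 328.4]] [477.6 363.1   6. ]
[[147, 221], [133, 264], [175, 278], [190, 235]]
chock ((449.00286865234375, 216.96173095703125), (24.389490127563477, 32.596012115478516), 4.39870548248291) [[501.5, -300.6], [580.3, -309.9], [574.1, -368.4], [495.4, -358.9]] [ 537.7 -334.4    0. ]
[[439, 200], [437, 231], [459, 234], [459, 202]]
bung [375.70828243 185.66168568  22.        ]
```

```bash
cat >> h.py <<'E'
from scipy.spatial.transform import Rotation as Ro
def R0(s):
    q=s["ee_rot"];return Ro.from_quat([q[1],q[2],q[3],q[0]])
def tgt(yaw,pitch=0):
    # tool down with tool x at yaw; then tilt by slope (deg) about board y so that tool z is normal to slope rising along +x
    b=Ro.from_euler("z",yaw,degrees=True)*Ro.from_euler("y",-pitch,degrees=True)
    return b*Ro.from_matrix(np.diag([1,-1,-1.]))
def plan(s,pos,R):
    r=R0(s);rv=(r.inv()*R).as_rotvec(degrees=True)
    d=np.array(pos)-s["eef_pos"]
    print("turn deg",rv.round(2),"shift cm AFTER turn",(R.inv().apply(d)/10).round(3),"shift cm before turn",(r.inv().apply(d)/10).round(3))
E
python3 - <<'E'
from rig import eyes,ctrl
from h import *
s=ctrl.sense();p=eyes.camera_params("wrist");T=p["camera_from_world"];C=-T[:3,:3].T@T[:3,3]
r=R0(s);print(r.inv().apply(C-s["eef_pos"]),r.inv().apply(T[2,:3]))
R=tgt(-4);plan(s,(515,-335,250),R)
E
```

```text
[  67.93044537    0.72772049 -143.57049337] [-2.71737046e-01  1.34601620e-04  9.62371529e-01]
turn deg [-0.05 -0.   25.02] shift cm AFTER turn [ 31.513 -17.731  -1.912] shift cm before turn [36.056 -2.742 -1.901]
```

Request:
{"op": "move_arm", "data": {
  "deltas": [
    [0, 0, -0.2, 0, 0, 6.25],
    [0, 0, -0.2, 0, 0, 6.25],
    [0, 0, 0, 0, 0, 6.25],
    [0, 0, 0, 0, 0, 6.25],
    [4.5, -2.2, 0, 0, 0, 0],
    [4.5, -2.2, 0, 0, 0, 0],
    [4.5, -2.2, 0, 0, 0, 0],
    [4.5, -2.2, 0, 0, 0, 0],
    [4.5, -2.2, 0, 0, 0, 0],
    [4.5, -2.2, 0, 0, 0, 0]
  ]
}}

```text
time_s: 1.15
eef_pos: [468.0, -376.2, 235.1]
ee_rot: [-0.0, 0.999, -0.035, -0.0]
force: [-0.4, -1.6, -0.0]
grip_width: 0.999
```

Request:
{"op": "move_arm", "data": {
  "deltas": [
    [4.5, -2.2, 0, 0, 0, 0],
    [4.0, -2.3, 0, 0, 0, 0],
    [0, 0, 0, 0, 0, 0],
    [0, 0, 0, 0, 0, 0],
    [0, 0, 0, 0, 0, 0],
    [0, 0, 0, 0, 0, 0],
    [0, 0, 0, 0, 0, 0],
    [0, 0, 0, 0, 0, 0],
    [0, 0, 0, 0, 0, 0],
    [0, 0, 0, 0, 0, 0]
  ]
}}

```text
time_s: 2.15
eef_pos: [554.0, -338.5, 235.4]
ee_rot: [0.0, 0.999, -0.035, 0.0]
force: [0.4, -0.9, -0.1]
grip_width: 1.0
```

```bash
python3 - <<'E'
from rig import eyes,ctrl
from h import *
import pickle
s=ctrl.sense();p=eyes.camera_params("wrist");im=eyes.capture("wrist");pickle.dump(p,open("pics/w1.pkl","wb"))
cv2.imwrite("pics/w1.png",im);print(s["time_s"],s["eef_pos"],R0(s).as_matrix().round(3).tolist(),s["force"])
E
```

```text
2.15 [ 553.99378399 -338.52920634  235.35173347] [[0.998, -0.07, 0.0], [-0.07, -0.998, -0.0], [0.0, 0.0, -1.0]] [ 0.44833704 -0.92308448 -0.07213762]
```

View pics/w1.png

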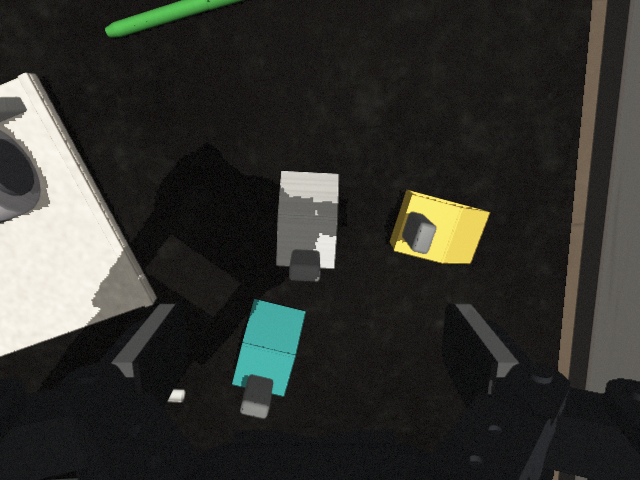

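```bash
python3 - <<'E'
from h import *
im=cv2.imread("pics/w1.png")
cv2.imwrite("pics/w1c.png",cv2.convertScaleAbs(cv2.resize(im[160:300,260:360],None,fx=5.5,fy=4.2,interpolation=cv2.INTER_CUBIC),alpha=1.5))
E
```

```text
(no output)
```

View pics/w1c.png

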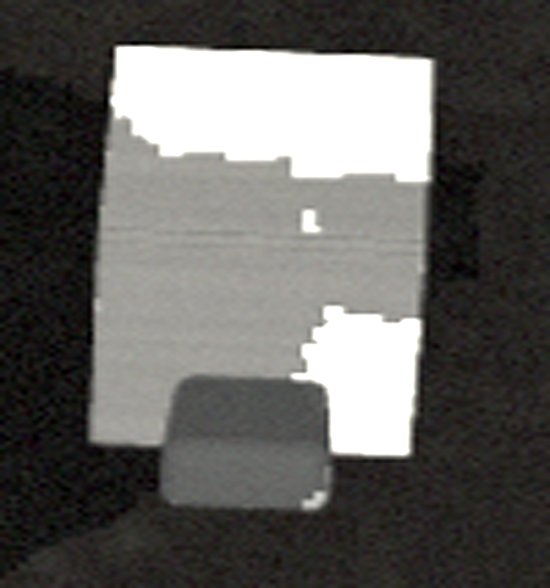

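```bash
python3 - <<'E'
from h import *
import pickle
p=pickle.load(open("pics/w1.pkl","rb"))
a,b=onz(p,(280.9,170.9),2.5),onz(p,(339.1,174),2.5)
c,d=onz(p,(276.4,265.5),28),onz(p,(334.5,268.3),28)
g=onz(p,(304.7,272.9),68)
print(a,b,c,d,g,np.linalg.norm(a-b),np.linalg.norm(c-d))
n=(a+b)/2;t=(c+d)/2;v=n-t;print(np.hypot(v[0],v[1]),np.degrees(np.arctan2(v[1],v[0])))
for w in(a-b,c-d):print(np.degrees(np.arctan2(w[1],w[0]))-90)
u=v[:2]/np.hypot(*v[:2]);print("orig from nose",n[:2]-70*u,"tail",t[:2]+10*u)
# board right edge
for uv,z in(((28,73),30),((155,300),20)):print(onz(p,uv,z))
E
```

```text
[ 576.7042629 -311.7029554    2.5      ] [ 570.48142514 -362.16045247    2.5       ] [ 498.90975358 -302.63472354   28.        ] [ 492.84901255 -352.56051218   28.        ] [ 505.42707257 -328.52913637   68.        ] 50.839774985811765 50.29231505481961
78.27200761778268 -6.848929913044557
-7.0306897054806825
-6.921553252878198
orig from nose [ 504.09236189 -328.58407053] tail [ 505.80802337 -328.79013692]
[ 667.3572667 -128.8716802   30.       ]
[ 470.81947444 -189.07531273   20.        ]
```

```bash
python3 - <<'E'
from rig import eyes,ctrl
from h import *
import pickle
p=pickle.load(open("pics/w1.pkl","rb"))
print("tq grip",onz(p,(256,408),68),"nose",onz(p,(280,306),3),"yl grip",onz(p,(424,238),68),onz(p,(393,243),28))
plan(ctrl.sense(),(505,-328.6,90),tgt(-6.9))
plan(ctrl.sense(),(505,-328.6,35),tgt(-6.9))
E
```

```text
tq grip [ 386.91511142 -278.20156343   68.        ] nose [ 449.23619827 -299.26475448    3.        ] yl grip [ 527.04159815 -420.11070194   68.        ] [ 512.2104232  -403.54101973   28.        ]
turn deg [ 0.   -0.    2.91] shift cm AFTER turn [-4.989 -0.39  14.535] shift cm before turn [-4.964 -0.643 14.534]
turn deg [ 0.   -0.    2.91] shift cm AFTER turn [-4.989 -0.39  20.035] shift cm before turn [-4.964 -0.643 20.034]
```

Request:
{"op": "move_arm", "data": {
  "deltas": [
    [0, 0, 0, 0, 0, 2.9],
    [-2.5, -0.2, 3, 0, 0, 0],
    [-2.5, -0.2, 4, 0, 0, 0],
    [0, 0, 4, 0, 0, 0],
    [0, 0, 3.5, 0, 0, 0],
    [0, 0, 2.5, 0, 0, 0],
    [0, 0, 1.5, 0, 0, 0],
    [0, 0, 1.0, 0, 0, 0],
    [0, 0, 0.5, 0, 0, 0],
    [0, 0, 0, 0, 0, 0]
  ],
  "grip": 5,
  "newtons": 60
}}

```text
time_s: 3.2
eef_pos: [505.2, -328.6, 35.6]
ee_rot: [0.0, 0.998, -0.06, 0.0]
force: [-0.6, 0.5, -0.3]
grip_width: 0.586
```

Request:
{"op": "move_arm", "data": {
  "deltas": [
    [0, 0, 0, 0, 0, 0],
    [0, 0, 0, 0, 0, 0],
    [0, 0, 0, 0, 0, 0],
    [0, 0, 0, 0, 0, 0],
    [0, 0, 0, 0, 0, 0],
    [0, 0, 0, 0, 0, 0],
    [0, 0, 0, 0, 0, 0],
    [0, 0, 0, 0, 0, 0],
    [0, 0, 0, 0, 0, 0],
    [0, 0, 0, 0, 0, 0]
  ],
  "grip": 1.5,
  "newtons": 60
}}

```text
time_s: 4.2
eef_pos: [505.4, -328.9, 36.5]
ee_rot: [0.001, 0.998, -0.06, 0.001]
force: [-1.0, 0.0, 5.8]
grip_width: 0.272
```

```bash
python3 - <<'E'
from rig import eyes,ctrl
from h import *
s=ctrl.sense();print(s["time_s"],s["eef_pos"],s["force"],s["grip_width"],R0(s).as_matrix().round(3).tolist())
E
```

```text
4.2 [ 505.44619981 -328.90192788   36.46019265] [-0.96767979  0.02435984  5.81708317] 0.27183531729250704 [[0.993, -0.12, 0.001], [-0.12, -0.993, -0.001], [0.002, 0.001, -1.0]]
```

```bash
python3 - <<'E'
from rig import eyes,ctrl
from h import *
plan(ctrl.sense(),(535,-63,220),tgt(16.7))
E
```

```text
turn deg [  0.09  -0.08 -23.58] shift cm AFTER turn [ 10.472 -24.619 -18.354] shift cm before turn [ -0.223 -26.73  -18.387]
```

Request:
{"op": "move_arm", "data": {
  "deltas": [
    [0, 0, -1.5, 0, 0, 0],
    [0, 0, -3.5, 0, 0, 0],
    [0, 0, -4, 0, 0, 0],
    [0, 0, -4, 0, 0, 0],
    [0, 0, -3.4, 0, 0, -5.9],
    [0, 0, -2, 0, 0, -5.9],
    [0, 0, 0, 0, 0, -5.9],
    [0, 0, 0, 0, 0, -5.9],
    [1.7, -4, 0, 0, 0, 0],
    [1.7, -4, 0, 0, 0, 0]
  ]
}}

```text
time_s: 5.2
eef_pos: [514.1, -241.4, 219.8]
ee_rot: [-0.0, 0.99, 0.144, 0.0]
force: [1.2, -0.3, -1.1]
grip_width: 0.27
```

Request:
{"op": "move_arm", "data": {
  "deltas": [
    [1.8, -4.1, 0, 0, 0, 0],
    [1.8, -4.1, 0, 0, 0, 0],
    [1.7, -4.1, 0, 0, 0, 0],
    [1.7, -4.1, 0, 0, 0, 0],
    [0, 0, 0, 0, 0, 0],
    [0, 0, 0, 0, 0, 0],
    [0, 0, 0, 0, 0, 0],
    [0, 0, 0, 0, 0, 0],
    [0, 0, 0, 0, 0, 0],
    [0, 0, 0, 0, 0, 0]
  ]
}}

```text
time_s: 6.2
eef_pos: [534.3, -65.5, 219.3]
ee_rot: [-0.0, 0.989, 0.145, -0.0]
force: [-0.2, -0.5, -1.5]
grip_width: 0.267
```

```bash
python3 - <<'E'
from rig import eyes,ctrl
from h import *
import pickle
s=ctrl.sense();p=eyes.camera_params("wrist");im=eyes.capture("wrist");pickle.dump(p,open("pics/w2.pkl","wb"))
cv2.imwrite("pics/w2.png",im);print(s["time_s"],s["eef_pos"],R0(s).as_matrix().round(3).tolist(),s["force"],s["grip_width"])
E
```

```text
6.2 [534.31689184 -65.47343962 219.28208173] [[0.958, 0.287, -0.0], [0.287, -0.958, 0.0], [-0.0, -0.0, -1.0]] [-0.17586244 -0.50027002 -1.48694134] 0.2672774887487528
```

View pics/w2.png

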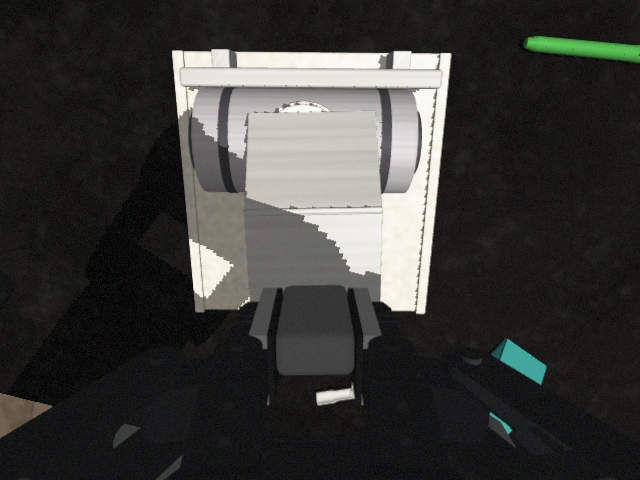

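```bash
python3 - <<'E'
from h import *
im=cv2.imread("pics/w2.png")
A=cv2.convertScaleAbs(im,alpha=1.3)
cv2.imwrite("pics/w2a.png",cv2.resize(A[40:200,165:465],None,fx=2.66,fy=2.66,interpolation=cv2.INTER_CUBIC))
cv2.imwrite("pics/w2b.png",np.hstack([cv2.resize(A[270:330,180:260],None,fx=5,fy=5,interpolation=cv2.INTER_CUBIC),cv2.resize(A[270:330,370:450],None,fx=5,fy=5,interpolation=cv2.INTER_CUBIC)]))
E
```

```text
(no output)
```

View pics/w2a.png

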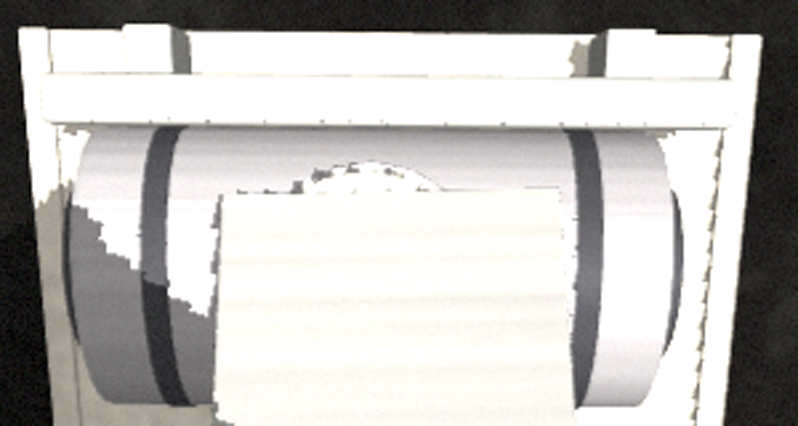

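View pics/w2b.png

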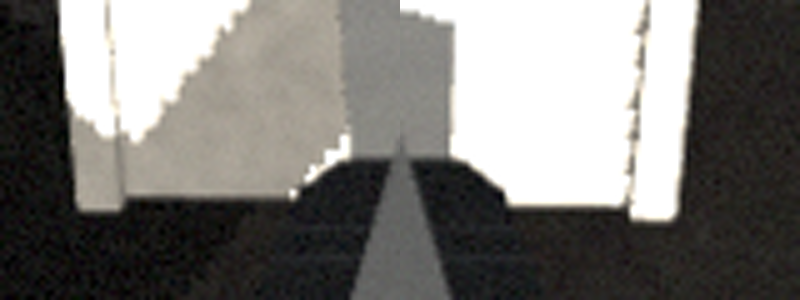

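```bash
python3 - <<'E'
from h import *
import pickle
p=pickle.load(open("pics/w2.pkl","rb"))
TL,TR,BL,BR=onz(p,(172.1,50.5),30.8),onz(p,(451.1,53.2),30.8),onz(p,(195.2,312.2),19.8),onz(p,(426,313.6),19.8)
for n,q in zip(("TL","TR","BL","BR"),(TL,TR,BL,BR)):print(n,q.round(1))
print(np.linalg.norm(TL-TR),np.linalg.norm(BL-BR),np.linalg.norm(TL-BL),np.linalg.norm(TR-BR))
for v in(TL-BL,TR-BR):print(np.degrees(np.arctan2(v[1],v[0])))
for v in(TL-TR,BL-BR):print(np.degrees(np.arctan2(v[1],v[0]))-90)
c=(TL+TR+BL+BR)/4;y=np.mean([np.degrees(np.arctan2(v[1],v[0])) for v in(TL-BL,TR-BR)]+[np.degrees(np.arctan2(v[1],v[0]))-90 for v in(TL-TR,BL-BR)])
u=np.array([np.cos(np.radians(y)),np.sin(np.radians(y))]);w=np.array([-u[1],u[0]])
O=c[:2]+14*u;print("yaw",y,"O",O)
bf=lambda q:((q[:2]-O)@u,(q[:2]-O)@w)
for q in(TL,TR,BL,BR):print(bf(q))
n1,n2=onz(p,(247.7,112.6),219.3-36.2+2.5),onz(p,(376.7,110.7),219.3-36.2+2.5)
tc=np.array([534.32,-65.47,0])
print("nose len",np.linalg.norm(n1-n2),"yaw",np.degrees(np.arctan2((n1-n2)[1],(n1-n2)[0]))-90)
print("nose in board",bf((n1+n2)/2),"tcp",bf(tc),"diff",np.array(bf((n1+n2)/2))-bf(tc))
print("mid bands",bf(onz(p,(306,88),85)),bf(onz(p,(309,192),45)))
for zz in (85,):print("cap arc top",bf(onz(p,(165+376/2.66,40+163/2.66),132)))
E
```

```text
TL [612.4  63.4  30.8]
TR [ 667.9 -128.2   30.8]
BL [410.6   5.4  19.8]
BR [ 467.1 -187.9   19.8]
199.54993123496985 201.3154424406451 210.24150690264852 209.78796677871003
16.047859171678812
16.530333972730364
16.15543150380158
16.28586081181399
yaw 16.25487136500619 O [552.94030776 -57.90088391]
(np.float64(91.03544857451128), np.float64(99.83697601133905))
(np.float64(90.6891192694166), np.float64(-99.71265468712559))
(np.float64(-118.9167264476086), np.float64(100.59554583510881))
(np.float64(-118.80784139631953), np.float64(-100.71986715932216))
nose len 51.04059174026559 yaw 17.47975381254686
nose in board (np.float64(48.96339891345445), np.float64(-1.3641923552096529)) tcp (np.float64(-19.994656793364932), np.float64(-2.0545264751289887)) diff [68.95805571  0.69033412]
mid bands (np.float64(63.35322909222592), np.float64(3.050330663710717)) (np.float64(-7.908521864173539), np.float64(1.4661532099444106))
cap arc top (np.float64(54.32361053019687), np.float64(1.9421840640845311))
```

```bash
cat >> h.py <<'E'
O=np.array([552.9,-57.9]);Y=16.25;u=np.array([np.cos(np.radians(Y)),np.sin(np.radians(Y))]);w=np.array([-u[1],u[0]])
def b2w(x,y,z):return np.array([*(O+x*u+y*w),z])
def w2b(q):return np.array([(q[:2]-O)@u,(q[:2]-O)@w,q[2]])
E
python3 - <<'E'
from rig import eyes,ctrl
from h import *
s=ctrl.sense()
print(b2w(-87,2,56))
plan(s,b2w(-87,2,100),tgt(16,3))
plan(s,b2w(-87,2,56),tgt(16,3))
E
```

```text
[468.81600464 -80.32502451  56.        ]
turn deg [-0.02  3.01  0.67] shift cm AFTER turn [-7.327 -0.362 11.557] shift cm before turn [-6.706 -0.44  11.925]
turn deg [-0.02  3.01  0.67] shift cm AFTER turn [-7.558 -0.362 15.951] shift cm before turn [-6.706 -0.439 16.325]
```

Request:
{"op": "move_arm", "data": {
  "deltas": [
    [0, 0, 0, 0, 3, 0.7],
    [-3.8, -0.18, 0, 0, 0, 0],
    [-3.76, -0.18, 0, 0, 0, 0],
    [0, 0, 3.5, 0, 0, 0],
    [0, 0, 4, 0, 0, 0],
    [0, 0, 3, 0, 0, 0],
    [0, 0, 2, 0, 0, 0],
    [0, 0, 1.5, 0, 0, 0],
    [0, 0, 1, 0, 0, 0],
    [0, 0, 0.6, 0, 0, 0]
  ]
}}

```text
time_s: 7.25
eef_pos: [468.6, -80.0, 59.0]
ee_rot: [-0.004, 0.99, 0.139, 0.026]
force: [0.3, -0.2, -1.4]
grip_width: 0.267
```

```bash
python3 - <<'E'
from rig import eyes,ctrl
from h import *
s=ctrl.sense();print(s["time_s"],w2b(s["eef_pos"]),s["force"],s["dq"].round(3))
plan(s,b2w(-87,2,54),tgt(16,3))
im=eyes.capture("side");cv2.imwrite("pics/s1.png",cv2.resize(im[190:290,250:400],None,fx=5,fy=5,interpolation=cv2.INTER_CUBIC))
E
```

```text
7.25 [-87.08187283   2.37005421  59.03579354] [ 0.30418015 -0.24363147 -1.35110465] [ 0.005  0.096  0.023  0.004 -0.139 -0.006]
turn deg [-0.03  0.02  0.01] shift cm AFTER turn [-0.018  0.037  0.503] shift cm before turn [-0.018  0.037  0.503]
```

View pics/s1.png

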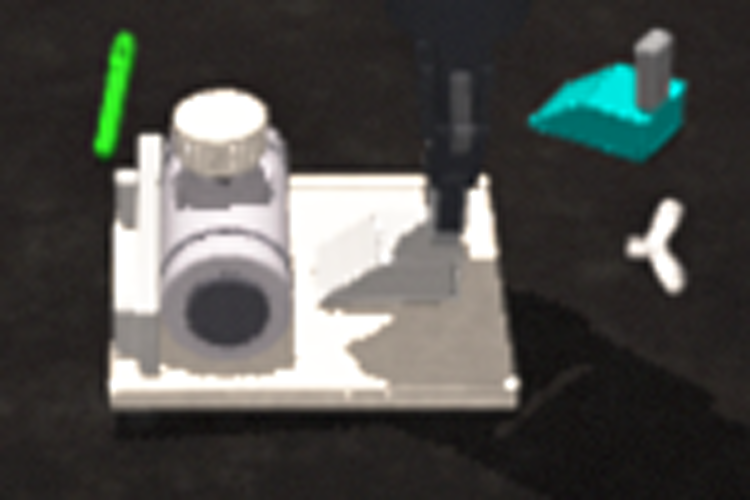

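Request:
{"op": "move_arm", "data": {
  "deltas": [
    [0, 0, 0.1, 0, 0, 0],
    [0, 0, 0.1, 0, 0, 0],
    [0, 0, 0.1, 0, 0, 0],
    [0, 0, 0.05, 0, 0, 0],
    [0, 0, 0.05, 0, 0, 0],
    [0, 0, 0.05, 0, 0, 0],
    [0, 0, 0, 0, 0, 0],
    [0, 0, 0, 0, 0, 0],
    [0, 0, 0, 0, 0, 0],
    [0, 0, 0, 0, 0, 0]
  ]
}}

```text
time_s: 8.3
eef_pos: [468.9, -79.9, 55.1]
ee_rot: [-0.004, 0.99, 0.139, 0.026]
force: [-0.3, 0.3, -1.4]
grip_width: 0.267
```

Request:
{"op": "move_arm", "data": {
  "deltas": [
    [0, 0, 0.05, 0, 0, 0],
    [0, 0, 0, 0, 0, 0],
    [0, 0, 0.05, 0, 0, 0],
    [0, 0, 0, 0, 0, 0],
    [0, 0, 0.05, 0, 0, 0],
    [0, 0, 0, 0, 0, 0],
    [0, 0, 0, 0, 0, 0],
    [0, 0, 0, 0, 0, 0],
    [0, 0, 0, 0, 0, 0],
    [0, 0, 0, 0, 0, 0]
  ]
}}

```text
time_s: 9.3
eef_pos: [469.0, -79.8, 53.8]
ee_rot: [-0.004, 0.99, 0.139, 0.026]
force: [-3.0, 0.3, 5.9]
grip_width: 0.268
```

Request:
{"op": "move_arm", "data": {
  "deltas": [
    [0, 0, -0.03, 0, 0, 0],
    [0.3, 0, 0, 0, 0, 0],
    [0.4, 0, 0, 0, 0, 0],
    [0.5, 0, 0, 0, 0, 0],
    [0.5, 0, 0, 0, 0, 0],
    [0.4, 0, 0, 0, 0, 0],
    [0.2, 0, 0, 0, 0, 0],
    [0.1, 0, 0, 0, 0, 0],
    [0.1, 0, 0, 0, 0, 0],
    [0, 0, 0, 0, 0, 0]
  ]
}}

```text
time_s: 10.3
eef_pos: [493.0, -72.9, 55.1]
ee_rot: [-0.004, 0.99, 0.139, 0.026]
force: [0.6, 1.1, 0.2]
grip_width: 0.271
```

```bash
python3 - <<'E'
from rig import eyes,ctrl
from h import *
s=ctrl.sense();print(s["time_s"],w2b(s["eef_pos"]),s["force"])
im=eyes.capture("wrist");cv2.imwrite("pics/w3.png",im)
E
```

```text
10.3 [-61.68376928   2.35700808  55.12118361] [0.5737638  1.07568015 0.1977762 ]
```

View pics/w3.png

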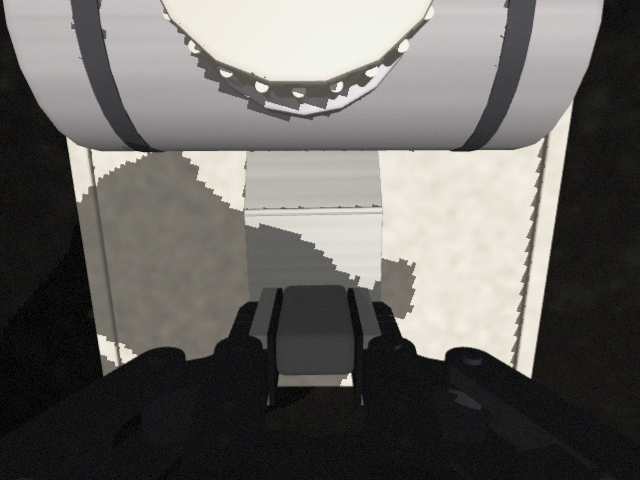

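Request:
{"op": "move_arm", "data": {
  "deltas": [
    [0.1, 0, 0, 0, 0, 0],
    [0.05, 0, 0, 0, 0, 0],
    [0.05, 0, 0, 0, 0, 0],
    [0.05, 0, 0, 0, 0, 0],
    [0, 0, 0, 0, 0, 0],
    [0.05, 0, 0, 0, 0, 0],
    [0, 0, 0, 0, 0, 0],
    [0, 0, 0, 0, 0, 0],
    [0, 0, 0, 0, 0, 0],
    [0, 0, 0, 0, 0, 0]
  ]
}}

```text
time_s: 11.35
eef_pos: [495.9, -72.1, 55.3]
ee_rot: [-0.004, 0.99, 0.139, 0.026]
force: [0.4, -0.2, -0.9]
grip_width: 0.274
```

```bash
python3 - <<'E'
from rig import eyes,ctrl
from h import *
s=ctrl.sense();print(s["time_s"],w2b(s["eef_pos"]),s["force"])
E
```

```text
11.35 [-58.72234901   2.30800183  55.30150548] [ 0.43711562 -0.233551   -0.9269819 ]
```

Request:
{"op": "move_arm", "data": {
  "deltas": [
    [0.05, 0, 0.02, 0, 0, 0],
    [0, 0, 0, 0, 0, 0],
    [0.05, 0, 0, 0, 0, 0],
    [0, 0, 0, 0, 0, 0],
    [0.05, 0, 0, 0, 0, 0],
    [0, 0, 0, 0, 0, 0],
    [0.05, 0, 0, 0, 0, 0],
    [0, 0, 0, 0, 0, 0],
    [0, 0, 0, 0, 0, 0],
    [0, 0, 0, 0, 0, 0]
  ]
}}

```text
time_s: 12.35
eef_pos: [497.8, -71.7, 55.4]
ee_rot: [-0.004, 0.99, 0.139, 0.026]
force: [-3.1, -1.3, 5.6]
grip_width: 0.272
```

```bash
python3 - <<'E'
from rig import eyes,ctrl
from h import *
s=ctrl.sense();print(s["time_s"],w2b(s["eef_pos"]),s["force"])
E
```

```text
12.35 [-56.74245179   2.20282033  55.35655223] [-3.08136744 -1.31168398  5.57088608]
```

Request:
{"op": "move_arm", "data": {
  "deltas": [
    [0.05, 0, 0, 0, 0, 0],
    [0, 0, 0, 0, 0, 0],
    [0.05, 0, 0, 0, 0, 0],
    [0, 0, 0, 0, 0, 0],
    [0.05, 0, 0, 0, 0, 0],
    [0, 0, 0, 0, 0, 0],
    [0, 0, 0, 0, 0, 0],
    [0, 0, 0, 0, 0, 0],
    [0, 0, 0, 0, 0, 0],
    [0, 0, 0, 0, 0, 0]
  ]
}}

```text
time_s: 13.35
eef_pos: [499.3, -71.2, 55.5]
ee_rot: [-0.004, 0.99, 0.139, 0.026]
force: [-2.6, -0.2, 5.9]
grip_width: 0.271
```

```bash
python3 - <<'E'
from rig import eyes,ctrl
from h import *
s=ctrl.sense();print(s["time_s"],w2b(s["eef_pos"]),s["force"])
im=eyes.capture("wrist");cv2.imwrite("pics/w4.png",im)
im=eyes.capture("side");cv2.imwrite("pics/s4.png",cv2.resize(im[190:290,250:400],None,fx=5,fy=5,interpolation=cv2.INTER_CUBIC))
E
```

```text
13.35 [-55.21609661   2.21263114  55.45975936] [-2.55471403 -0.22433641  5.8553961 ]
```

View pics/s4.png

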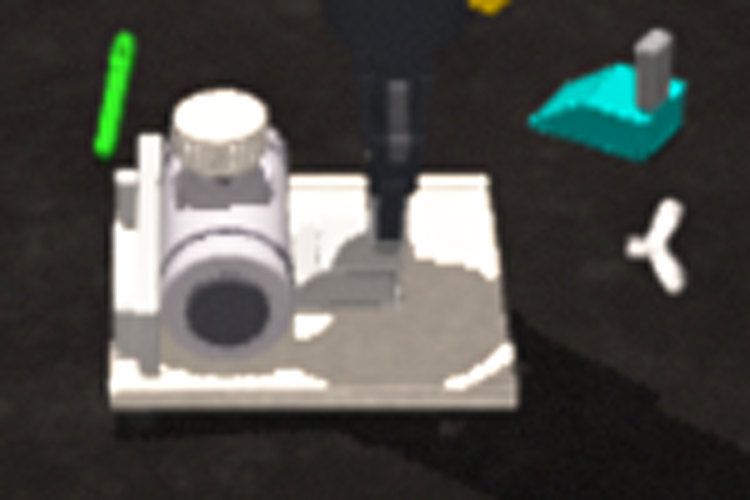

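View pics/w4.png

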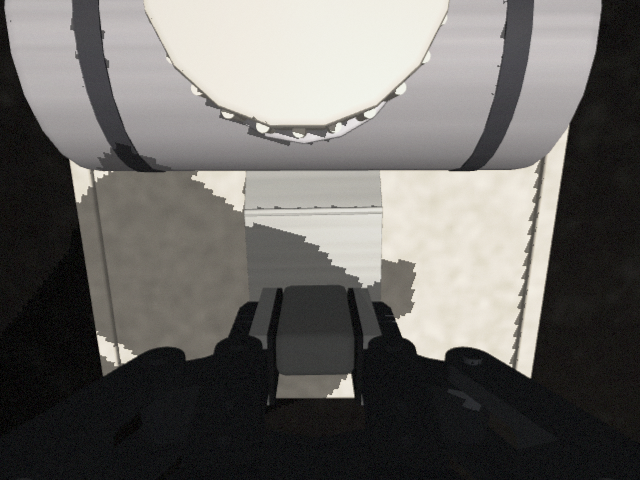

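Request:
{"op": "move_arm", "data": {
  "deltas": [
    [0.05, 0, -0.02, 0, 0, 0],
    [0, 0, 0, 0, 0, 0],
    [0.05, 0, 0, 0, 0, 0],
    [0, 0, 0, 0, 0, 0],
    [0.05, 0, 0, 0, 0, 0],
    [0, 0, 0, 0, 0, 0],
    [0.05, 0, 0, 0, 0, 0],
    [0, 0, 0, 0, 0, 0],
    [0, 0, 0, 0, 0, 0],
    [0, 0, 0, 0, 0, 0]
  ]
}}

```text
time_s: 14.45
eef_pos: [500.1, -70.8, 55.6]
ee_rot: [-0.004, 0.99, 0.139, 0.025]
force: [-10.8, -3.8, 8.5]
grip_width: 0.27
```

```bash
python3 - <<'E'
from rig import eyes,ctrl
from h import *
s=ctrl.sense();print(s["time_s"],w2b(s["eef_pos"]),s["force"],s["wrist_torque"])
E
```

```text
14.45 [-54.33129403   2.4102178   55.59603524] [-10.80490925  -3.75128295   8.51133433] [-0.61084217  1.48732917 -0.14343062]
```

Request:
{"op": "move_arm", "data": {
  "deltas": [
    [-0.07, 0, -0.03, 0, 0, 0],
    [0, 0, 0, 0, 0, 0],
    [0, 0, 0, 0, 0, 0],
    [0, 0, 0, 0, 0, 0],
    [0, 0, 0, 0, 0, 0],
    [0, 0, 0, 0, 0, 0],
    [0, 0, 0, 0, 0, 0],
    [0, 0, 0, 0, 0, 0],
    [0, 0, 0, 0, 0, 0],
    [0, 0, 0, 0, 0, 0]
  ],
  "grip": 4.5
}}

```text
time_s: 15.45
eef_pos: [500.4, -70.8, 55.9]
ee_rot: [-0.004, 0.99, 0.139, 0.026]
force: [-0.5, -0.1, -0.3]
grip_width: 0.527
```

```bash
python3 - <<'E'
from rig import eyes,ctrl
from h import *
s=ctrl.sense();print(s["time_s"],w2b(s["eef_pos"]),s["force"],s["grip_width"])
plan(s,b2w(-62,2,250),tgt(16.25,0))
E
```

```text
15.45 [-53.99262501   2.29221733  55.87767336] [-0.47847596 -0.11585319 -0.27625408] 0.5270390521198911
turn deg [-0.01 -3.   -0.23] shift cm AFTER turn [ -0.801   0.029 -19.412] shift cm before turn [  0.217   0.026 -19.428]
```

Request:
{"op": "move_arm", "data": {
  "deltas": [
    [0, 0, -1, 0, 0, 0],
    [0, 0, -2.4, 0, 0, 0],
    [0, 0, -4, 0, 0, 0],
    [0, 0, -4, 0, 0, 0],
    [0, 0, -4, 0, 0, 0],
    [0, 0, -4, 0, 0, 0],
    [0, 0, 0, 0, -3, -0.2],
    [0, 0, 0, 0, 0, 0],
    [0, 0, 0, 0, 0, 0],
    [0, 0, 0, 0, 0, 0]
  ]
}}

```text
time_s: 16.45
eef_pos: [490.3, -73.5, 248.9]
ee_rot: [-0.001, 0.99, 0.141, -0.0]
force: [-0.4, 0.4, -0.6]
grip_width: 0.528
```

```bash
python3 - <<'E'
from rig import eyes,ctrl
from h import *
import pickle
s=ctrl.sense();p=eyes.camera_params("wrist");im=eyes.capture("wrist");pickle.dump(p,open("pics/w5.pkl","wb"))
cv2.imwrite("pics/w5.png",im);print(s["time_s"],w2b(s["eef_pos"]),s["force"])
sd=eyes.capture("side");cv2.imwrite("pics/s5f.png",sd);cv2.imwrite("pics/s5.png",cv2.resize(sd[190:290,250:400],None,fx=5,fy=5,interpolation=cv2.INTER_CUBIC))
E
```

```text
16.45 [-64.51764702   2.53475069 248.9140117 ] [-0.37103407  0.44702556 -0.58346572]
```

View pics/s5.png

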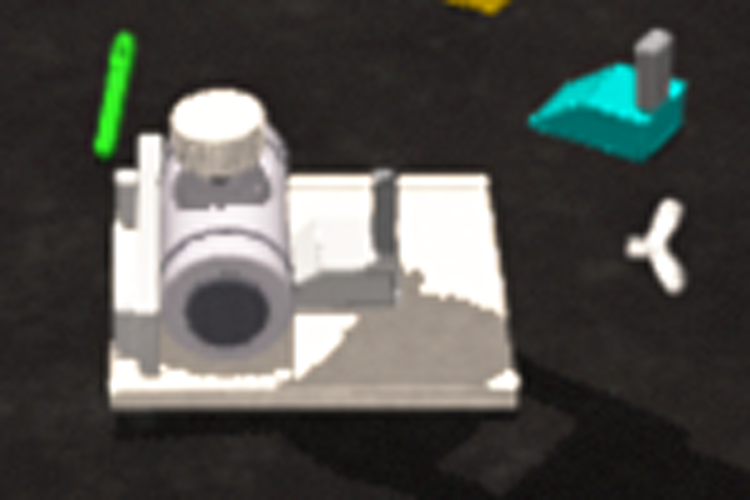

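View pics/w5.png

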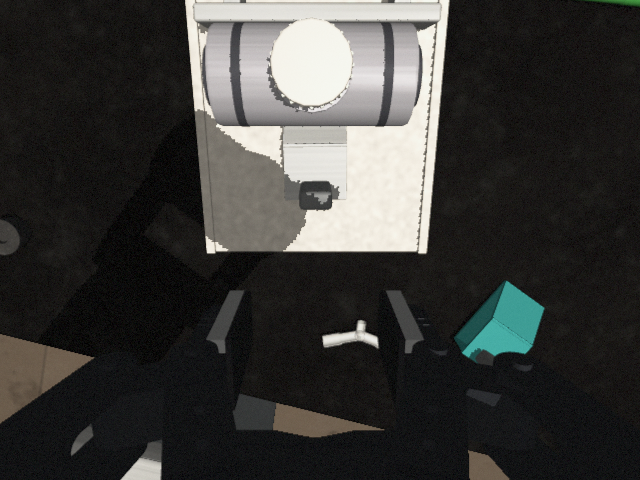

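```bash
python3 - <<'E'
from rig import eyes
from h import *
import pickle
p=pickle.load(open("pics/w5.pkl","rb"));im=cv2.imread("pics/w5.png")
cv2.imwrite("pics/w5c.png",cv2.resize(im[0:210,255:375],None,fx=4.5,fy=2.85,interpolation=cv2.INTER_CUBIC))
hsv=cv2.cvtColor(im,cv2.COLOR_BGR2HSV);print(im[63,311],im[100,350],im[30,260])
t=eyes.capture("top");cv2.imwrite("pics/t5.png",t);cv2.imwrite("pics/t5c.png",cv2.resize(t[160:280,270:400],None,fx=5,fy=5,interpolation=cv2.INTER_CUBIC))
s=cv2.imread("pics/s5f.png");cv2.imwrite("pics/s5c.png",cv2.resize(s[200:240,270:320],None,fx=12,fy=12,interpolation=cv2.INTER_CUBIC))
E
```

```text
[237 245 245] [171 171 175] [158 159 162]
```

View pics/w5c.png

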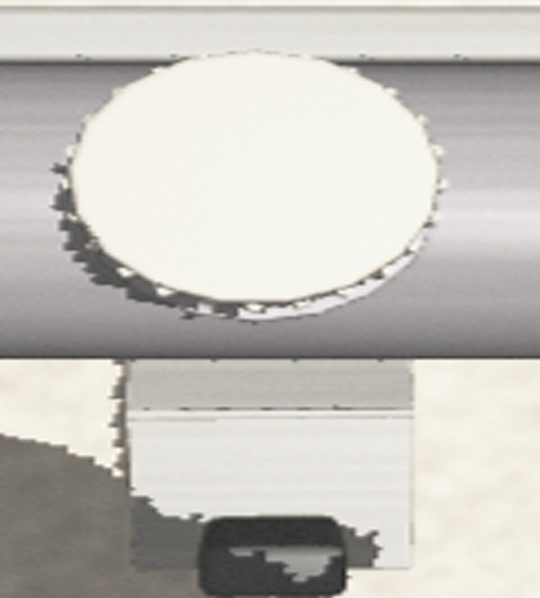

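View pics/t5c.png

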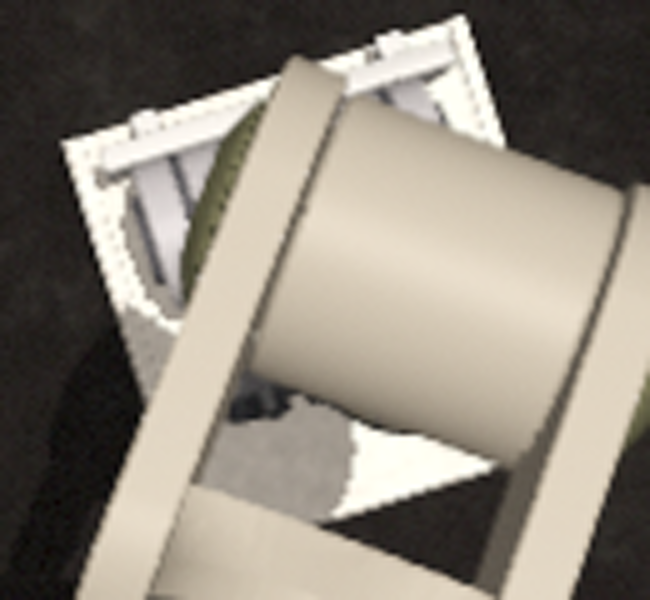

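View pics/s5c.png

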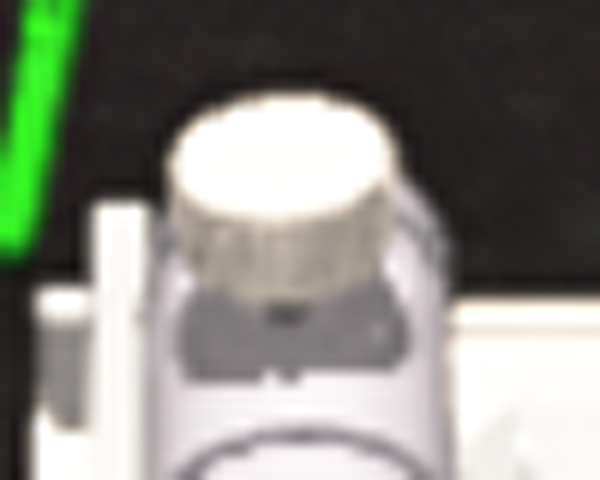

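```bash
python3 - <<'E'
from rig import eyes
from h import *
import pickle
p=pickle.load(open("pics/w5.pkl","rb"))
ps=eyes.camera_params("side");pt=eyes.camera_params("top")
for z in(130,133.6):
    L,R,T,B=[w2b(onz(p,q,z)) for q in((271,63),(352.3,63),(311.7,18.2),(311.7,106.3))]
    print(z,L,R,T,B,"centre",(L+R)/2,(T+B)/2)
    # side view ellipse: x 170..393, y 92..215 -> /12
    L,R,T,B=[w2b(onz(ps,(270+a/12,200+b/12),z)) for a,b in((169,163),(394,152),(287,93),(283,219))]
    print("side",(L+R)/2,(T+B)/2,np.linalg.norm(L-R),np.linalg.norm(T-B))
# grip & chock: nose visible edge cols ; tail corners z~ 28+19
for z,q in((47,(255+130/4.5,570/2.85)),(47,(255+412/4.5,570/2.85)),(47,(255+128/4.5,410/2.85)),(47,(255+412/4.5,410/2.85))):print("chock",w2b(onz(p,q,z)))
im=cv2.imread("pics/w5.png");g=cv2.cvtColor(im,cv2.COLOR_BGR2GRAY)
E
```

```text
130 [ 31.45949678  26.69262443 130.        ] [ 31.43277849 -19.57047579 130.        ] [ 54.62615149   3.47547916 130.        ] [  7.84654303   3.58596551 130.        ] centre [ 31.44613763   3.56107432 130.        ] [ 31.23634726   3.53072233 130.        ]
side [ 30.16279704   1.03002492 130.        ] [2.93933491e+01 1.22828512e-01 1.30000000e+02] 49.054710703792075 52.0936158546532
133.6 [ 31.07709692  26.34728998 133.6       ] [ 31.05074512 -19.28122184 133.6       ] [ 53.9259759    3.44861302 133.6       ] [  7.78804076   3.55758383 133.6       ] centre [ 31.06392102   3.53303407 133.6       ] [ 30.85700833   3.50309843 133.6       ]
side [ 30.06863336   6.85000807 133.6       ] [ 29.30247445   5.94668954 133.6       ] 48.845022538937926 51.870937654079306
chock [-63.93332178  27.0781723   47.        ]
chock [-63.94471696 -23.98812127  47.        ]
chock [-19.09177741  26.53308613  47.        ]
chock [-19.11042396 -23.1057438   47.        ]
```

```bash
python3 - <<'E'
from rig import eyes,ctrl
from h import *
pt=eyes.camera_params("top");ps=eyes.camera_params("side")
print(onz(pt,(161,245),76),onz(ps,(290,338),80),tri([ray(pt,(161,245)),ray(ps,(290,338))]))
s=ctrl.sense()
plan(s,(520,350,250),tgt(16.25))
E
```

```text
[483.73635657 341.27517552  76.        ] [479.66062816 354.38539306  80.        ] [483.75410231 343.39905963  69.05437755]
turn deg [-0.05  0.02 -0.05] shift cm AFTER turn [ 14.694 -39.846  -0.08 ] shift cm before turn [ 14.662 -39.857  -0.052]
```

Request:
{"op": "move_arm", "data": {
  "deltas": [
    [0.8, -2.0, 0, 0, 0, 0],
    [1.7, -4.6, 0, 0, 0, 0],
    [1.7, -4.6, 0, 0, 0, 0],
    [1.7, -4.6, 0, 0, 0, 0],
    [1.7, -4.6, 0, 0, 0, 0],
    [1.7, -4.6, 0, 0, 0, 0],
    [1.7, -4.6, 0, 0, 0, 0],
    [1.7, -4.6, 0, 0, 0, 0],
    [1.5, -4.0, 0, 0, 0, 0],
    [0, 0, 0, 0, 0, 0]
  ]
}}

```text
time_s: 17.6
eef_pos: [519.4, 337.0, 248.5]
ee_rot: [-0.001, 0.99, 0.143, -0.001]
force: [-0.1, -0.6, -0.2]
grip_width: 0.521
```

Request:
{"op": "move_arm", "data": {
  "deltas": [
    [0, -1, 0, 0, 0, 0],
    [0, 0, 0, 0, 0, 0],
    [0, 0, 0, 0, 0, 0],
    [0, 0, 0, 0, 0, 0],
    [0, 0, 0, 0, 0, 0],
    [0, 0, 0, 0, 0, 0],
    [0, 0, 0, 0, 0, 0],
    [0, 0, 0, 0, 0, 0],
    [0, 0, 0, 0, 0, 0],
    [0, 0, 0, 0, 0, 0]
  ]
}}

```text
time_s: 18.6
eef_pos: [517.6, 342.4, 249.7]
ee_rot: [-0.0, 0.99, 0.141, -0.0]
force: [-0.9, -0.6, 0.8]
grip_width: 0.53
```

```bash
python3 - <<'E'
from rig import eyes,ctrl
from h import *
import pickle
s=ctrl.sense();p=eyes.camera_params("wrist");im=eyes.capture("wrist");pickle.dump(p,open("pics/w6.pkl","wb"))
cv2.imwrite("pics/w6.png",im);print(s["time_s"],s["eef_pos"],s["force"])
t=eyes.capture("top");cv2.imwrite("pics/t6.png",t);cv2.imwrite("pics/t6c.png",cv2.resize(t[160:280,270:400],None,fx=5,fy=5,interpolation=cv2.INTER_CUBIC))
E
```

```text
18.6 [517.55705026 342.38928879 249.70631151] [-0.86710074 -0.61620034  0.77544422]
```

View pics/w6.png

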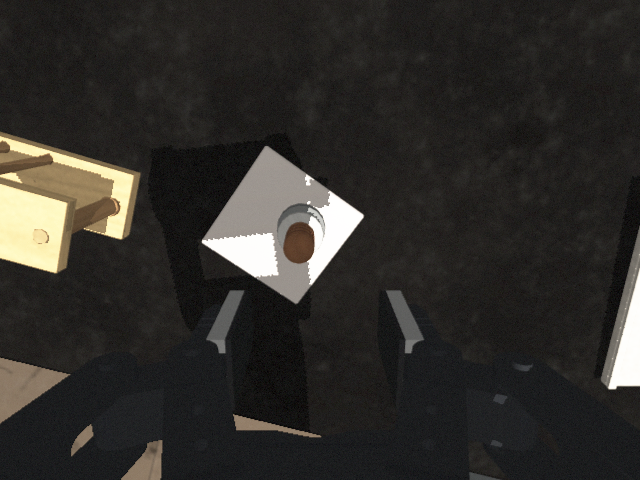

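View pics/t6c.png

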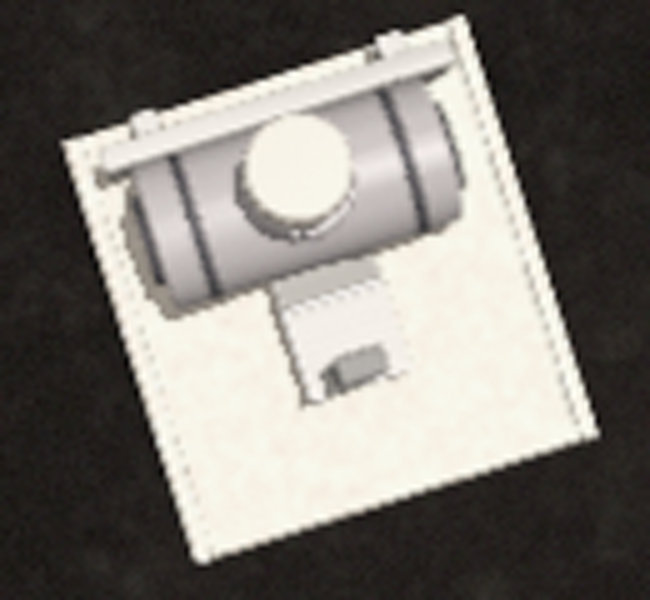

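```bash
python3 - <<'E'
from rig import eyes,ctrl
from h import *
im=cv2.imread("pics/w6.png")
cv2.imwrite("pics/w6c.png",cv2.convertScaleAbs(cv2.resize(im[140:310,195:370],None,fx=4,fy=3.5,interpolation=cv2.INTER_CUBIC),alpha=1.3))
pt=eyes.camera_params("top")
print("cap top",[w2b(onz(pt,(270+297/5,160+168/5),z)).round(1) for z in(130,133.6)])
print("orig cap", )
E
```

```text
cap top [array([ 32.5,   4.9, 130. ]), array([ 32. ,   5.1, 133.6])]
orig cap
```

View pics/w6c.png

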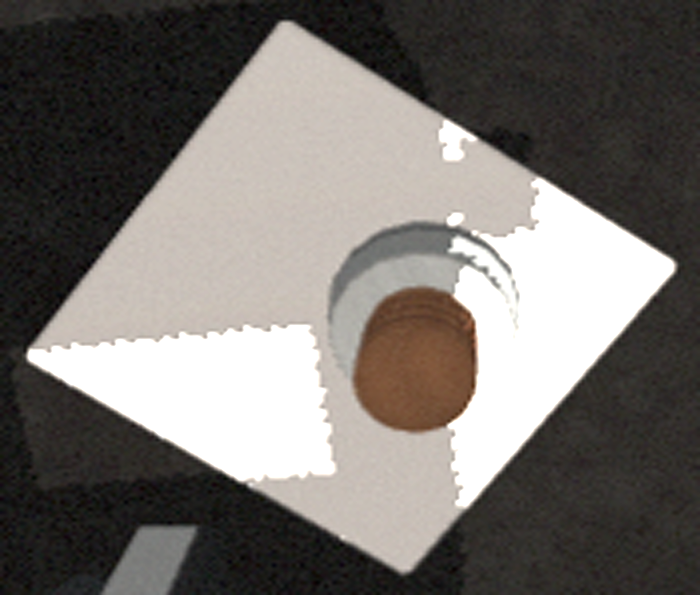

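```bash
python3 - <<'E'
from rig import eyes,ctrl
from h import *
import pickle
p=pickle.load(open("pics/w6.pkl","rb"))
for z,q in((76,(299,247.1)),(78,(299,247.1))):print("grip",onz(p,q,z))
L,R=onz(p,(195+328/4,140+315/3.5),18),onz(p,(195+518/4,140+305/3.5),18);print("foot",L,R,(L+R)/2,np.linalg.norm(L-R))
T=onz(p,(195+423/4,140+222/3.5),18);print("foot far",T, T[:2]-22*np.array([np.cos(np.radians(16.25)),np.sin(np.radians(16.25))]))
c=[onz(p,(195+a/4,140+b/3.5),6)[:2] for a,b in((285,20),(676,265),(405,573),(28,353))];print("tile",np.round(c,1).tolist(),np.mean(c,0))
plan(ctrl.sense(),(481.7,341.5,100),tgt(16.25))
E
```

```text
grip [484.89353517 344.67922444  76.        ]
grip [485.51255367 344.77966503  78.        ]
foot [476.95066533 365.19148702  18.        ] [491.48548558 324.79220811  18.        ] [484.21807546 344.99184757  18.        ] 42.93440037628987
foot far [506.43068815 351.22464714  18.        ] [485.30959136 345.06840883]
tile [[545.4, 394.2], [509.2, 291.8], [406.6, 328.1], [443.7, 430.2]] [476.22208969 361.06185266]
turn deg [-0.01 -0.   -0.03] shift cm AFTER turn [-3.468 -0.915 14.97 ] shift cm before turn [-3.469 -0.91  14.971]
```

```bash
python3 - <<'E'
from rig import eyes,ctrl
from h import *
plan(ctrl.sense(),(484.8,344.9,43),tgt(16.25))
E
```

```text
turn deg [-0.01 -0.   -0.03] shift cm AFTER turn [-3.075 -1.155 20.67 ] shift cm before turn [-3.076 -1.149 20.671]
```

Request:
{"op": "move_arm", "data": {
  "deltas": [
    [-1.5, -0.55, 1.5, 0, 0, 0],
    [-1.58, -0.6, 3.5, 0, 0, 0],
    [0, 0, 4, 0, 0, 0],
    [0, 0, 3.5, 0, 0, 0],
    [0, 0, 3, 0, 0, 0],
    [0, 0, 2.2, 0, 0, 0],
    [0, 0, 1.5, 0, 0, 0],
    [0, 0, 1.0, 0, 0, 0],
    [0, 0, 0.47, 0, 0, 0],
    [0, 0, 0, 0, 0, 0]
  ],
  "grip": 5.2
}}

```text
time_s: 19.7
eef_pos: [484.8, 344.9, 42.9]
ee_rot: [-0.0, 0.99, 0.141, -0.0]
force: [-0.5, 0.3, -0.1]
grip_width: 0.608
```

```bash
python3 - <<'E'
from rig import eyes,ctrl
from h import *
s=ctrl.sense();print(s["eef_pos"],s["force"])
cv2.imwrite("pics/w7.png",eyes.capture("wrist"))
E
```

```text
[484.77659124 344.8919043   42.94866379] [-0.466777    0.28530985 -0.14926547]
```

View pics/w7.png

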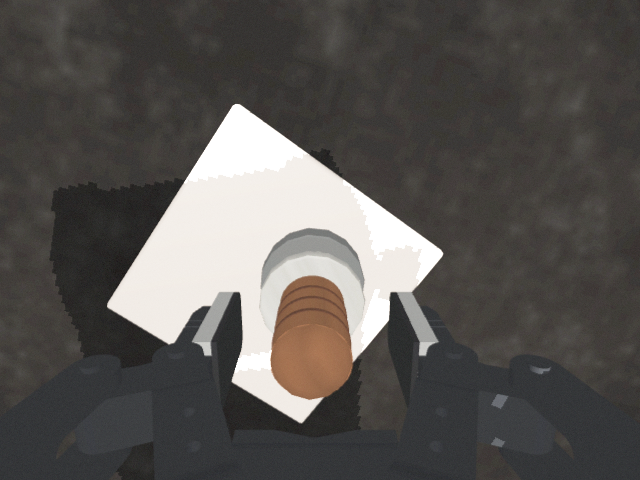

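Request:
{"op": "move_arm", "data": {
  "deltas": [
    [0, 0, 0, 0, 0, 0],
    [0, 0, 0, 0, 0, 0],
    [0, 0, 0, 0, 0, 0],
    [0, 0, 0, 0, 0, 0],
    [0, 0, 0, 0, 0, 0],
    [0, 0, 0, 0, 0, 0],
    [0, 0, 0, 0, 0, 0],
    [0, 0, 0, 0, 0, 0],
    [0, 0, 0, 0, 0, 0],
    [0, 0, 0, 0, 0, 0]
  ],
  "grip": 1.5,
  "newtons": 90
}}

```text
time_s: 20.75
eef_pos: [485.1, 345.1, 43.9]
ee_rot: [-0.0, 0.99, 0.141, 0.001]
force: [-1.3, 0.4, 5.6]
grip_width: 0.254
```

```bash
python3 - <<'E'
from rig import eyes,ctrl
from h import *
s=ctrl.sense();print(s["eef_pos"],s["force"],s["grip_width"],R0(s).as_matrix().round(4).tolist())
p=eyes.camera_params("wrist")
cv2.imwrite("pics/w8.png",eyes.capture("wrist"))
# predicted location of cap in tool coordinates
plan(s,np.array(b2w(31,3.2,220)),tgt(16.25))
print(b2w(31,3.2,0))
E
```

```text
[485.13806699 345.10621638  43.85906804] [-1.29310977  0.38978211  5.56552955] 0.2535549832677054 [[0.9602, 0.2793, 0.0012], [0.2793, -0.9602, 0.0008], [0.0014, -0.0004, -1.0]]
turn deg [-0.02 -0.08 -0.03] shift cm AFTER turn [ -1.672  40.267 -17.614] shift cm before turn [ -1.627  40.26  -17.634]
[581.76609264 -46.15314103   0.        ]
```

View pics/w8.png

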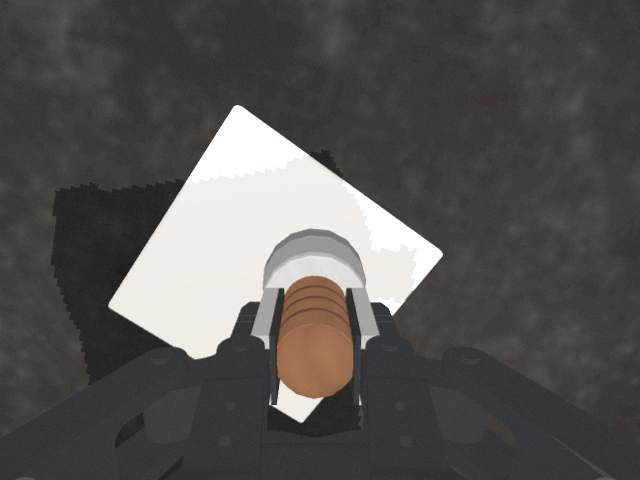

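Request:
{"op": "move_arm", "data": {
  "deltas": [
    [0, 0, -1, 0, 0, 0],
    [0, 0, -2.6, 0, 0, 0],
    [0, 0, -4, 0, 0, 0],
    [0, 0, -4, 0, 0, 0],
    [0, 0, -4, 0, 0, 0],
    [0, 2, -2, 0, 0, 0],
    [-0.3, 4, 0, 0, 0, 0],
    [-0.3, 4.5, 0, 0, 0, 0],
    [-0.3, 4.5, 0, 0, 0, 0],
    [-0.3, 4.5, 0, 0, 0, 0]
  ]
}}

```text
time_s: 21.8
eef_pos: [527.5, 152.5, 219.3]
ee_rot: [-0.0, 0.99, 0.141, -0.0]
force: [0.4, -0.7, -1.9]
grip_width: 0.256
```

Request:
{"op": "move_arm", "data": {
  "deltas": [
    [-0.2, 4.5, 0, 0, 0, 0],
    [-0.2, 4.5, 0, 0, 0, 0],
    [0, 4.5, 0, 0, 0, 0],
    [0, 4, 0, 0, 0, 0],
    [0, 2.3, 0, 0, 0, 0],
    [0, 1, 0, 0, 0, 0],
    [0, 0, 0, 0, 0, 0],
    [0, 0, 0, 0, 0, 0],
    [0, 0, 0, 0, 0, 0],
    [0, 0, 0, 0, 0, 0]
  ]
}}

```text
time_s: 22.8
eef_pos: [581.8, -45.5, 219.1]
ee_rot: [-0.0, 0.99, 0.142, 0.0]
force: [0.1, 0.4, -2.5]
grip_width: 0.256
```

```bash
python3 - <<'E'
from rig import eyes,ctrl
from h import *
import pickle
s=ctrl.sense();print(s["time_s"],s["eef_pos"],w2b(s["eef_pos"]),s["force"],s["grip_width"],R0(s).as_matrix().round(4).tolist())
p=eyes.camera_params("wrist");pickle.dump(p,open("pics/w9.pkl","wb"))
cv2.imwrite("pics/w9.png",eyes.capture("wrist"))
sd=eyes.capture("side");cv2.imwrite("pics/s9f.png",sd);cv2.imwrite("pics/s9.png",cv2.resize(sd[140:260,250:370],None,fx=5,fy=5,interpolation=cv2.INTER_CUBIC))
plan(s,b2w(31,3.2,220),tgt(16.25))
E
```

```text
22.8 [581.8115745  -45.49757299 219.0902994 ] [ 31.22711181   3.81665086 219.0902994 ] [ 0.07405226  0.38083781 -2.5305112 ] 0.2559086323677055 [[0.9598, 0.2806, 0.0], [0.2806, -0.9598, 0.0003], [0.0001, -0.0003, -1.0]]
turn deg [-0.02 -0.01  0.05] shift cm AFTER turn [-0.023  0.062 -0.091] shift cm before turn [-0.023  0.062 -0.091]
```

View pics/w9.png

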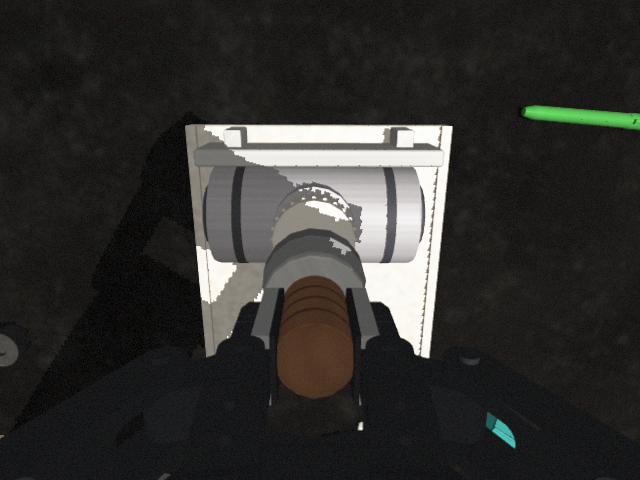

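View pics/s9.png

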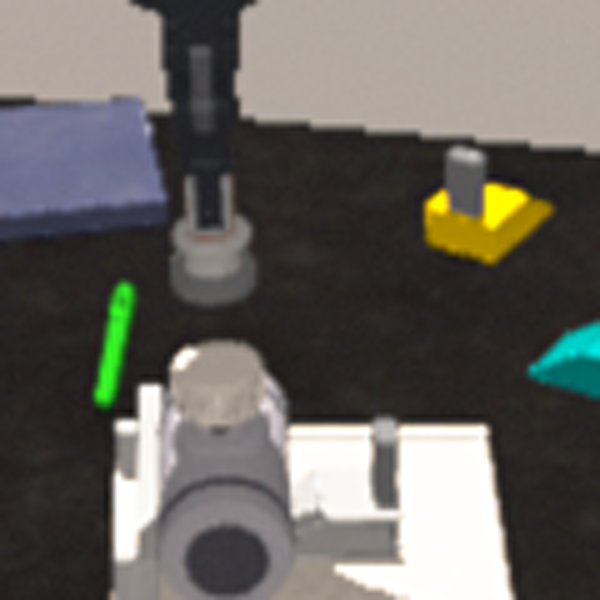

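```bash
python3 - <<'E'
from rig import eyes
from h import *
import pickle
im=cv2.imread("pics/w9.png")
cv2.imwrite("pics/w9c.png",cv2.convertScaleAbs(cv2.resize(im[140:300,220:410],None,fx=4,fy=3.5,interpolation=cv2.INTER_CUBIC),alpha=1.3))
sd=cv2.imread("pics/s9f.png");cv2.imwrite("pics/s9c.png",cv2.resize(sd[180:232,275:315],None,fx=12,fy=11,interpolation=cv2.INTER_CUBIC))
ps=eyes.camera_params("side")
p=pickle.load(open("pics/w9.pkl","rb"))
for X in((31.2,3.8,181.2),(31.2,3.8,133.6),(31.2,3.8,109.6),(28,3.8,133.6)):print(X,proj(ps,b2w(*X)),proj(p,b2w(*X)))
print(proj(p,b2w(31.2+23.5,3.8,133.6)))
E
```

```text
(31.2, 3.8, 181.2) [292.13883086 196.74525112] [312.92499516 271.72316766]
(31.2, 3.8, 133.6) [293.0141089  212.52870384] [313.27854393 241.52074661]
(31.2, 3.8, 109.6) [293.44447646 220.2893075 ] [313.40992624 230.2972205 ]
(28, 3.8, 133.6) [294.24066228 212.47346129] [313.27792956 247.02782766]
[313.2831964  199.81691694]
```

View pics/s9c.png

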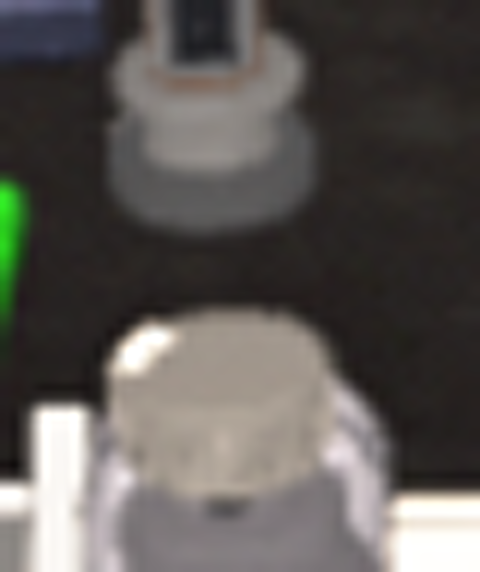

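View pics/w9c.png

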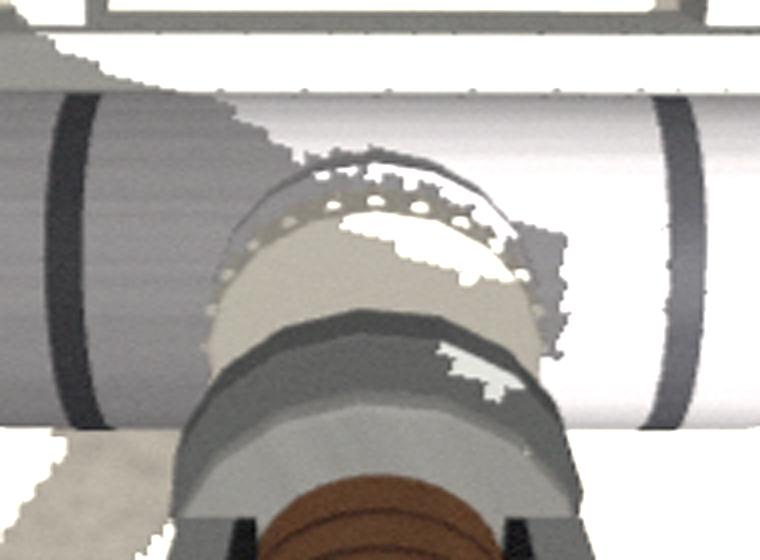

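```bash
python3 - <<'E'
from rig import eyes
from h import *
import pickle
p=pickle.load(open("pics/w9.pkl","rb"))
for X in((53.2,3.8,181.2),(53.2,3.8,193.2),(54.7,3.8,133.6),(55.7,3.8,133.6)):print(X,proj(p,b2w(*X)))
E
```

```text
(53.2, 3.8, 181.2) [312.91911877 224.17403176]
(53.2, 3.8, 193.2) [312.79745564 231.40709857]
(54.7, 3.8, 133.6) [313.2831964  199.81691694]
(55.7, 3.8, 133.6) [313.28340005 197.99144464]
```

Request:
{"op": "move_arm", "data": {
  "deltas": [
    [0.18, -0.03, 0, 0, 0, 0],
    [0, 0, 1, 0, 0, 0],
    [0, 0, 1, 0, 0, 0],
    [0, 0, 1, 0, 0, 0],
    [0, 0, 0.7, 0, 0, 0],
    [0, 0, 0.4, 0, 0, 0],
    [0, 0, 0.2, 0, 0, 0],
    [0, 0, 0, 0, 0, 0],
    [0, 0, 0, 0, 0, 0],
    [0, 0, 0, 0, 0, 0]
  ]
}}

```text
time_s: 23.9
eef_pos: [583.7, -45.8, 176.3]
ee_rot: [0.0, 0.99, 0.141, 0.0]
force: [-0.2, -0.7, -2.5]
grip_width: 0.251
```

```bash
python3 - <<'E'
from rig import eyes,ctrl
from h import *
import pickle
s=ctrl.sense();print(s["time_s"],w2b(s["eef_pos"]),s["force"],s["wrist_torque"])
p=eyes.camera_params("wrist");pickle.dump(p,open("pics/w10.pkl","wb"))
im=eyes.capture("wrist");cv2.imwrite("pics/w10.png",im)
cv2.imwrite("pics/w10c.png",cv2.convertScaleAbs(cv2.resize(im[140:300,220:410],None,fx=4,fy=3.5,interpolation=cv2.INTER_CUBIC),alpha=1.3))
sd=eyes.capture("side");cv2.imwrite("pics/s10c.png",cv2.resize(sd[180:235,270:320],None,fx=11,fy=11,interpolation=cv2.INTER_CUBIC))
E
```

```text
23.9 [ 32.96747349   2.95383957 176.25377565] [-0.24113293 -0.68124628 -2.53894825] [ 0.0116831   0.02751862 -0.01724864]
```

View pics/w10c.png

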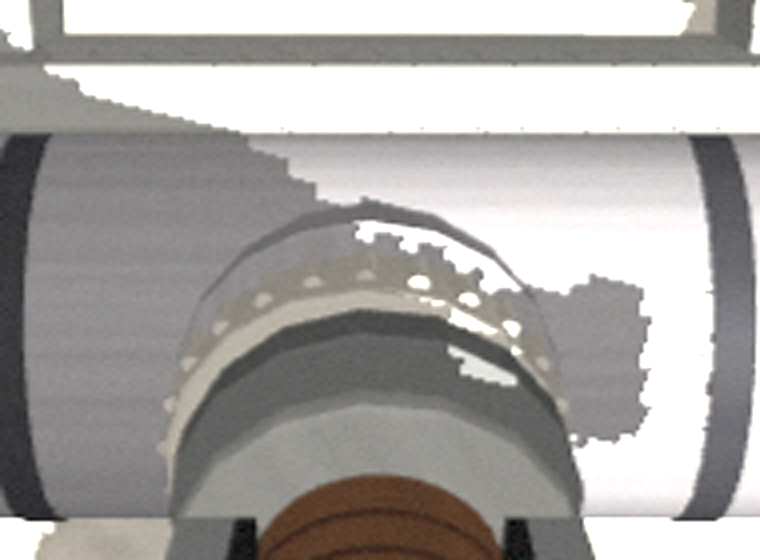

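View pics/s10c.png

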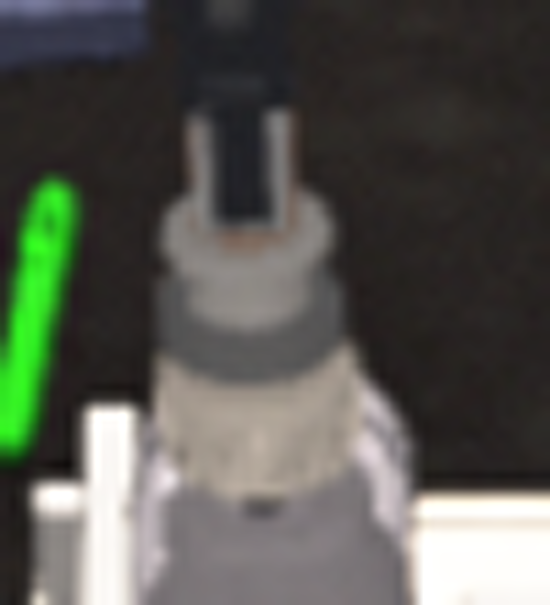

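Request:
{"op": "move_arm", "data": {
  "deltas": [
    [-0.03, -0.13, 0, 0, 0, 0],
    [0, 0, 0.1, 0, 0, 0],
    [0, 0, 0.1, 0, 0, 0],
    [0, 0, 0.1, 0, 0, 0],
    [0, 0, 0.1, 0, 0, 0],
    [0, 0, 0.1, 0, 0, 0],
    [0, 0, 0.1, 0, 0, 0],
    [0, 0, 0, 0, 0, 0],
    [0, 0, 0, 0, 0, 0],
    [0, 0, 0, 0, 0, 0]
  ]
}}

```text
time_s: 25.0
eef_pos: [583.0, -44.8, 170.1]
ee_rot: [0.0, 0.99, 0.141, 0.0]
force: [-0.7, -1.4, -0.0]
grip_width: 0.256
```

```bash
python3 - <<'E'
from rig import eyes,ctrl
from h import *
s=ctrl.sense();print(s["time_s"],w2b(s["eef_pos"]),s["force"],s["wrist_torque"])
im=eyes.capture("wrist");cv2.imwrite("pics/w11.png",im)
cv2.imwrite("pics/w11c.png",cv2.convertScaleAbs(cv2.resize(im[140:300,220:410],None,fx=4,fy=3.5,interpolation=cv2.INTER_CUBIC),alpha=1.3))
E
```

```text
25.0 [ 32.55821586   4.16632994 170.10126486] [-0.65083537 -1.37144689 -0.03677258] [-0.372871    0.19788398  0.02047792]
```

View pics/w11c.png

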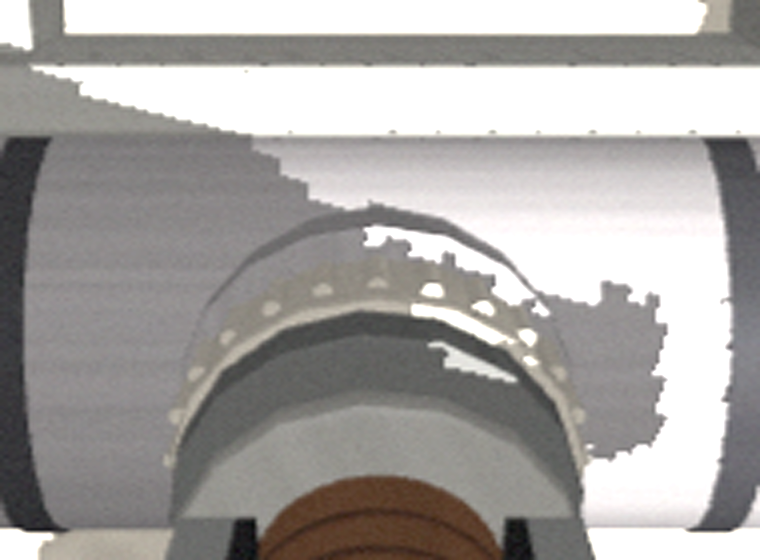

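Request:
{"op": "move_arm", "data": {
  "deltas": [
    [0, 0, 0.1, 0, 0, 0],
    [0, 0, 0.1, 0, 0, 0],
    [0, 0, 0.1, 0, 0, 0],
    [0, 0, 0, 0, 0, 0],
    [0, 0, 0, 0, 0, 0],
    [0, 0, 0, 0, 0, 0],
    [0, 0, 0, 0, 0, 0],
    [0, 0, 0, 0, 0, 0],
    [0, 0, 0, 0, 0, 0],
    [0, 0, 0, 0, 0, 0]
  ]
}}

```text
time_s: 26.05
eef_pos: [583.2, -44.8, 167.6]
ee_rot: [0.0, 0.99, 0.141, 0.001]
force: [-0.8, -1.3, 5.6]
grip_width: 0.257
```

```bash
python3 - <<'E'
from rig import eyes,ctrl
from h import *
s=ctrl.sense();print(s["time_s"],w2b(s["eef_pos"]),s["force"],s["wrist_torque"])
E
```

```text
26.05 [ 32.76330228   4.1255659  167.61667406] [-0.83501175 -1.28662093  5.55284931] [-0.27369195  0.39458691  0.04356375]
```

Request:
{"op": "move_arm", "data": {
  "deltas": [
    [0, 0, 0.1, 0, 0, 0],
    [0, 0, 0.1, 0, 0, 0],
    [0, 0, 0.1, 0, 0, 0],
    [0, 0, 0.1, 0, 0, 0],
    [0, 0, 0.1, 0, 0, 0],
    [0, 0, 0, 0, 0, 0],
    [0, 0, 0, 0, 0, 0],
    [0, 0, 0, 0, 0, 0],
    [0, 0, 0, 0, 0, 0],
    [0, 0, 0, 0, 0, 0]
  ]
}}

```text
time_s: 27.05
eef_pos: [583.0, -44.6, 161.9]
ee_rot: [-0.0, 0.99, 0.141, 0.0]
force: [0.7, 0.2, -2.2]
grip_width: 0.259
```

```bash
python3 - <<'E'
from rig import eyes,ctrl
from h import *
s=ctrl.sense();print(s["time_s"],w2b(s["eef_pos"]),s["force"],s["wrist_torque"])
im=eyes.capture("wrist");cv2.imwrite("pics/w12.png",im)
cv2.imwrite("pics/w12c.png",cv2.convertScaleAbs(cv2.resize(im[140:300,220:410],None,fx=4,fy=3.5,interpolation=cv2.INTER_CUBIC),alpha=1.3))
sd=eyes.capture("side");cv2.imwrite("pics/s12c.png",cv2.resize(sd[180:280,250:370],None,fx=6,fy=6,interpolation=cv2.INTER_CUBIC))
E
```

```text
27.05 [ 32.5734759    4.32489863 161.94923637] [ 0.66024819  0.21500674 -2.22186683] [-0.02290218 -0.00383059  0.0150646 ]
```

View pics/w12c.png

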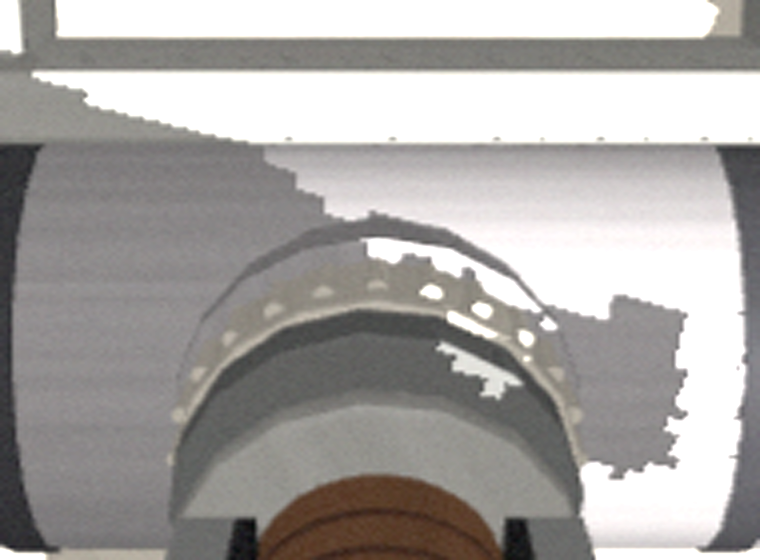

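View pics/s12c.png

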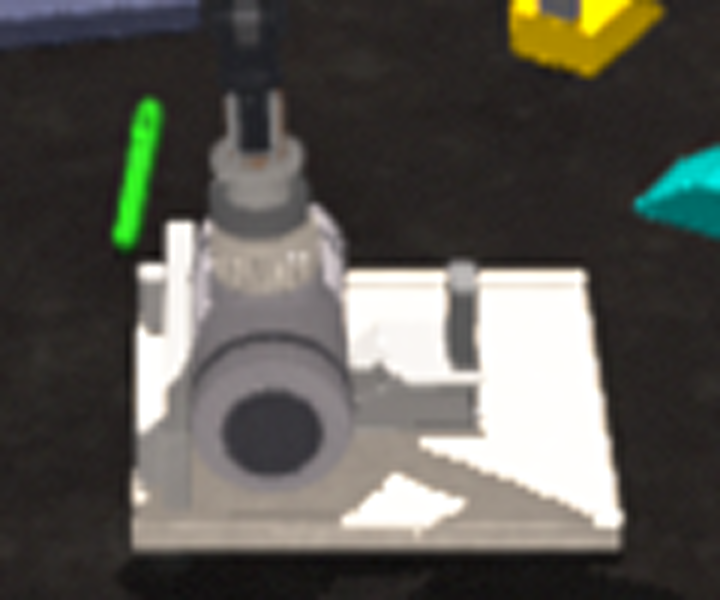

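Request:
{"op": "move_arm", "data": {
  "deltas": [
    [0, 0, 0.1, 0, 0, 0],
    [0, 0, 0.1, 0, 0, 0],
    [0, 0, 0.1, 0, 0, 0],
    [0, 0, 0.05, 0, 0, 0],
    [0, 0, 0, 0, 0, 0],
    [0, 0, 0, 0, 0, 0],
    [0, 0, 0, 0, 0, 0],
    [0, 0, 0, 0, 0, 0],
    [0, 0, 0, 0, 0, 0],
    [0, 0, 0, 0, 0, 0]
  ]
}}

```text
time_s: 28.15
eef_pos: [583.2, -44.6, 159.4]
ee_rot: [0.0, 0.99, 0.141, 0.001]
force: [-1.8, 1.3, 5.1]
grip_width: 0.258
```

```bash
python3 - <<'E'
from rig import eyes,ctrl
from h import *
s=ctrl.sense();print(s["time_s"],w2b(s["eef_pos"]),s["force"],s["wrist_torque"])
E
```

```text
28.15 [ 32.79101257   4.26714822 159.37121645] [-1.83433286  1.25265392  5.06344704] [ 0.02808611  0.44365157 -0.03681525]
```

Request:
{"op": "move_arm", "data": {
  "deltas": [
    [0, 0, 0.05, 0, 0, 0],
    [0, 0, 0.05, 0, 0, 0],
    [0, 0, 0.05, 0, 0, 0],
    [0, 0, 0.05, 0, 0, 0],
    [0, 0, 0, 0, 0, 0],
    [0, 0, 0, 0, 0, 0],
    [0, 0, 0, 0, 0, 0],
    [0, 0, 0, 0, 0, 0],
    [0, 0, 0, 0, 0, 0],
    [0, 0, 0, 0, 0, 0]
  ]
}}

```text
time_s: 29.15
eef_pos: [583.5, -44.6, 159.2]
ee_rot: [0.001, 0.99, 0.141, 0.002]
force: [-4.9, 2.1, 17.6]
grip_width: 0.256
```

```bash
python3 - <<'E'
from rig import eyes,ctrl
from h import *
s=ctrl.sense();print(s["time_s"],w2b(s["eef_pos"]),s["force"],s["wrist_torque"])
im=eyes.capture("wrist");cv2.imwrite("pics/w13.png",im)
cv2.imwrite("pics/w13c.png",cv2.convertScaleAbs(cv2.resize(im[140:300,220:410],None,fx=4,fy=3.5,interpolation=cv2.INTER_CUBIC),alpha=1.3))
sd=eyes.capture("side");cv2.imwrite("pics/s13c.png",cv2.resize(sd[180:280,250:370],None,fx=6,fy=6,interpolation=cv2.INTER_CUBIC))
E
```

```text
29.15 [ 33.14810907   4.19571935 159.22265229] [-4.90685325  2.11117675 17.62063804] [ 0.21586427  1.16339116 -0.0766888 ]
```

View pics/w13c.png

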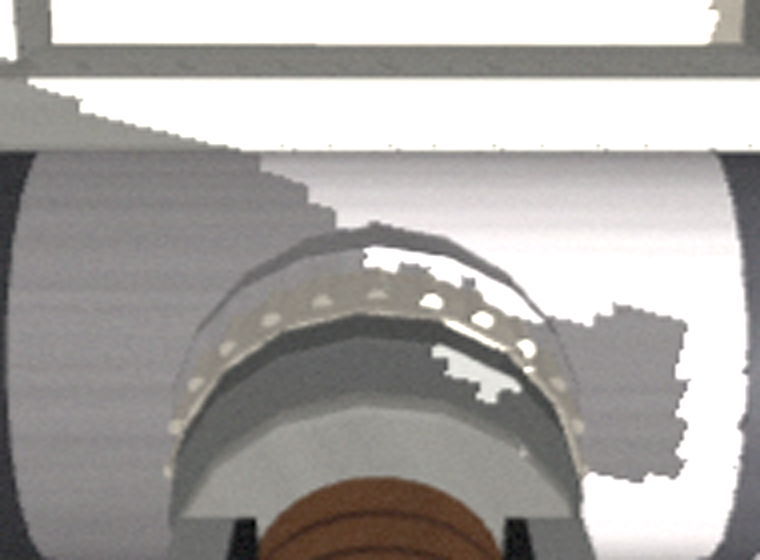

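View pics/s13c.png

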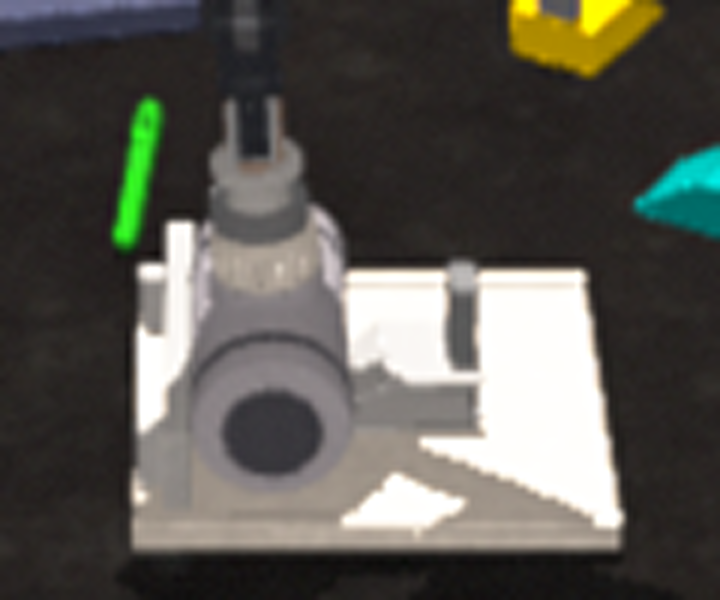

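Request:
{"op": "move_arm", "data": {
  "deltas": [
    [-0.03, 0, 0.05, 0, 0, 0],
    [0, 0, 0.05, 0, 0, 0],
    [0, 0, 0, 0, 0, 0],
    [0, 0, 0, 0, 0, 0],
    [0, 0, 0, 0, 0, 0],
    [0, 0, -0.1, 0, 0, 0],
    [0, 0, -0.1, 0, 0, 0],
    [0, 0, -0.1, 0, 0, 0],
    [0, 0, 0, 0, 0, 0],
    [0, 0, 0, 0, 0, 0]
  ]
}}

```text
time_s: 30.25
eef_pos: [583.1, -44.7, 159.3]
ee_rot: [0.0, 0.99, 0.141, 0.001]
force: [-0.6, 1.0, 7.3]
grip_width: 0.257
```

```bash
python3 - <<'E'
from rig import eyes,ctrl
from h import *
s=ctrl.sense();print(s["time_s"],w2b(s["eef_pos"]),s["force"],s["wrist_torque"])
plan(s,(483,347,220),tgt(16.25))
E
```

```text
30.25 [ 32.6695233    4.26153646 159.33607157] [-0.64796758  1.04816077  7.30071915] [ 0.16562305  0.2684171  -0.03122872]
turn deg [ 0.03 -0.09 -0.03] shift cm AFTER turn [  1.353 -40.402  -6.066] shift cm before turn [  1.343 -40.4    -6.085]
```

Request:
{"op": "move_arm", "data": {
  "deltas": [
    [0, 0, -0.2, 0, 0, 0],
    [0, 0, -0.5, 0, 0, 0],
    [0, 0, -1.2, 0, 0, 0],
    [0, 0, -2, 0, 0, 0],
    [0, 0, -2, 0, 0, 0],
    [0, 0, -0.5, 0, 0, 0],
    [0.1, -2, 0, 0, 0, 0],
    [0.2, -4, 0, 0, 0, 0],
    [0.2, -4, 0, 0, 0, 0],
    [0, 0, 0, 0, 0, 0]
  ]
}}

```text
time_s: 31.25
eef_pos: [558.3, 56.6, 222.3]
ee_rot: [-0.001, 0.99, 0.143, -0.0]
force: [-0.1, -0.1, -1.8]
grip_width: 0.258
```

```bash
python3 - <<'E'
from rig import eyes,ctrl
from h import *
s=ctrl.sense();print(s["time_s"],s["eef_pos"],s["force"])
im=eyes.capture("wrist");cv2.imwrite("pics/w14.png",im)
sd=eyes.capture("side");cv2.imwrite("pics/s14f.png",sd);cv2.imwrite("pics/s14c.png",cv2.resize(sd[200:240,270:320],None,fx=12,fy=12,interpolation=cv2.INTER_CUBIC))
plan(s,(483,347,220),tgt(16.25))
ps=eyes.camera_params("side")
for z in(133.6,121.6,109.6,97.6):print(z,proj(ps,b2w(31.5,4,z)))
E
```

```text
31.25 [558.26614505  56.55648137 222.29210547] [-0.12827353 -0.06023545 -1.8367457 ]
turn deg [-0.1   0.04  0.2 ] shift cm AFTER turn [  0.902 -29.99    0.229] shift cm before turn [  1.009 -29.986   0.279]
133.6 [292.90003211 212.57419478]
121.6 [293.11661415 216.47093044]
109.6 [293.33139484 220.33525645]
97.6 [293.54439657 224.16757548]
```

View pics/s14c.png

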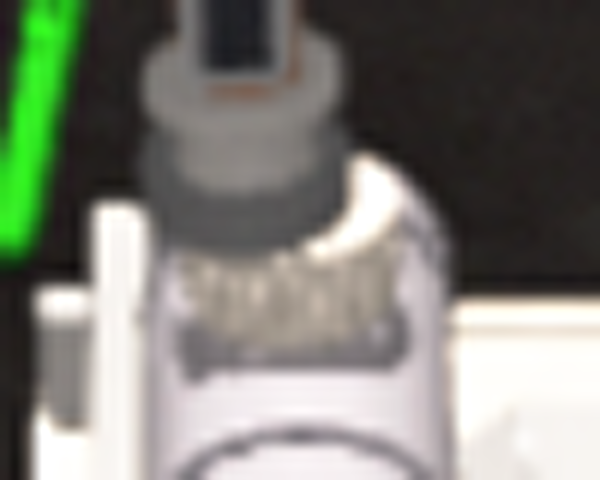

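View pics/w14.png

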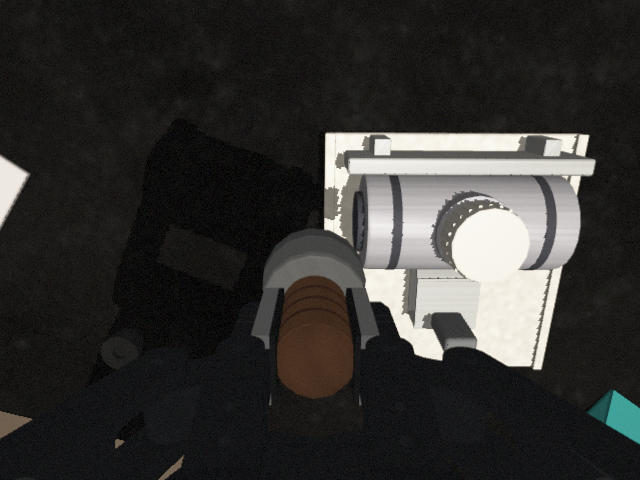

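```bash
python3 - <<'E'
from rig import eyes,ctrl
from h import *
s=ctrl.sense();plan(s,(482,350,220),tgt(16.25))
print(s["dq"].round(3))
E
```

```text
turn deg [-0.    0.02  0.05] shift cm AFTER turn [  0.882 -30.663   0.222] shift cm before turn [  0.908 -30.662   0.224]
[-0.035  0.009 -0.011 -0.003 -0.001 -0.002]
```

Request:
{"op": "move_arm", "data": {
  "deltas": [
    [0.2, -2.5, 0, 0, 0, 0],
    [0.2, -4.5, 0, 0, 0, 0],
    [0.1, -4.5, 0, 0, 0, 0],
    [0.1, -4.5, 0, 0, 0, 0],
    [0.1, -4.5, 0, 0, 0, 0],
    [0.1, -4.5, 0, 0, 0, 0],
    [0.1, -3.5, 0, 0, 0, 0],
    [0, -2.2, 0.2, 0, 0, 0],
    [0, 0, 0, 0, 0, 0],
    [0, 0, 0, 0, 0, 0]
  ]
}}

```text
time_s: 32.35
eef_pos: [483.0, 349.1, 220.1]
ee_rot: [0.0, 0.99, 0.141, -0.0]
force: [0.3, -0.6, -1.6]
grip_width: 0.255
```

```bash
python3 - <<'E'
from rig import eyes,ctrl
from h import *
s=ctrl.sense();print(s["time_s"],s["eef_pos"],s["force"]);plan(s,(482,350,50),tgt(16.25))
E
```

```text
32.35 [483.04688723 349.1075027  220.07029588] [ 0.27872835 -0.59713427 -1.64982359]
turn deg [ 0.02  0.03 -0.07] shift cm AFTER turn [-0.076 -0.115 17.007] shift cm before turn [-0.066 -0.121 17.007]
```

Request:
{"op": "move_arm", "data": {
  "deltas": [
    [-0.07, -0.1, 1.5, 0, 0, 0],
    [0, 0, 3, 0, 0, 0],
    [0, 0, 3.5, 0, 0, 0],
    [0, 0, 3, 0, 0, 0],
    [0, 0, 2.5, 0, 0, 0],
    [0, 0, 1.5, 0, 0, 0],
    [0, 0, 1.2, 0, 0, 0],
    [0, 0, 0.6, 0, 0, 0],
    [0, 0, 0.2, 0, 0, 0],
    [0, 0, 0, 0, 0, 0]
  ]
}}

```text
time_s: 33.35
eef_pos: [481.9, 350.6, 51.0]
ee_rot: [-0.0, 0.99, 0.141, 0.0]
force: [0.6, 0.1, -1.9]
grip_width: 0.254
```

```bash
python3 - <<'E'
from rig import eyes,ctrl
from h import *
s=ctrl.sense();print(s["time_s"],s["eef_pos"],s["force"])
cv2.imwrite("pics/w15.png",eyes.capture("wrist"))
E
```

```text
33.35 [481.90307982 350.63961636  50.95933481] [ 0.64962409  0.0599822  -1.86814429]
```

View pics/w15.png

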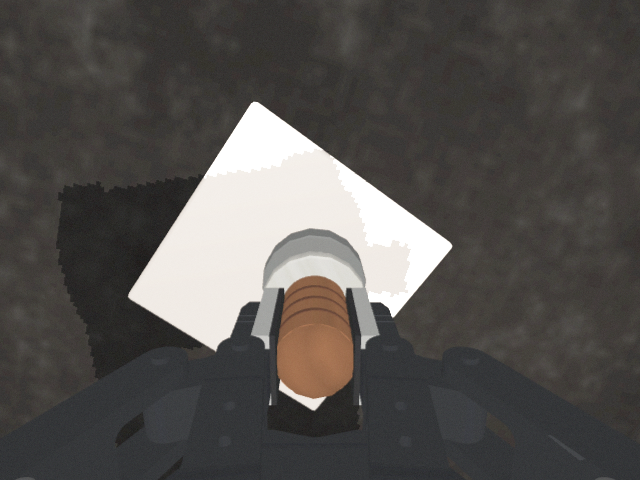

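Request:
{"op": "move_arm", "data": {
  "deltas": [
    [0, 0, 0.1, 0, 0, 0],
    [0, 0, 0.1, 0, 0, 0],
    [0, 0, 0.1, 0, 0, 0],
    [0, 0, 0.1, 0, 0, 0],
    [0, 0, 0.1, 0, 0, 0],
    [0, 0, 0.1, 0, 0, 0],
    [0, 0, 0.05, 0, 0, 0],
    [0, 0, 0.05, 0, 0, 0],
    [0, 0, 0, 0, 0, 0],
    [0, 0, 0, 0, 0, 0]
  ]
}}

```text
time_s: 34.4
eef_pos: [481.5, 350.9, 43.9]
ee_rot: [-0.0, 0.99, 0.141, 0.0]
force: [-2.2, -0.4, 5.0]
grip_width: 0.255
```

Request:
{"op": "move_arm", "data": {
  "deltas": [
    [0, 0, -0.05, 0, 0, 0],
    [0, 0, 0, 0, 0, 0],
    [0, 0, 0, 0, 0, 0],
    [0, 0, 0, 0, 0, 0],
    [0, 0, 0, 0, 0, 0],
    [0, 0, 0, 0, 0, 0],
    [0, 0, 0, 0, 0, 0],
    [0, 0, 0, 0, 0, 0],
    [0, 0, 0, 0, 0, 0],
    [0, 0, 0, 0, 0, 0]
  ],
  "grip": 5.4,
  "newtons": 20
}}

```text
time_s: 35.4
eef_pos: [481.5, 350.8, 44.0]
ee_rot: [-0.0, 0.99, 0.141, -0.0]
force: [0.0, -0.8, 0.3]
grip_width: 0.636
```

Request:
{"op": "move_arm", "data": {
  "deltas": [
    [0, 0, -0.5, 0, 0, 0],
    [0, 0, -1, 0, 0, 0],
    [0, 0, -2, 0, 0, 0],
    [0, 0, -3, 0, 0, 0],
    [0, 0, -4, 0, 0, 0],
    [0, 0, -4, 0, 0, 0],
    [0, 0, -3, 0, 0, 0],
    [0, 0, -2, 0, 0, 0],
    [0, 0, 0, 0, 0, 0],
    [0, 0, 0, 0, 0, 0]
  ]
}}

```text
time_s: 36.4
eef_pos: [481.3, 350.7, 238.8]
ee_rot: [-0.0, 0.99, 0.141, -0.0]
force: [-0.1, -0.5, -0.1]
grip_width: 0.632
```

```bash
python3 - <<'E'
from rig import eyes,ctrl
from h import *
s=ctrl.sense();print(s["time_s"],s["eef_pos"],s["force"])
w_=eyes.capture("wrist");cv2.imwrite("pics/w16.png",w_)
t=eyes.capture("top");cv2.imwrite("pics/t16.png",t);cv2.imwrite("pics/t16c.png",cv2.resize(t[150:290,230:400],None,fx=4.5,fy=4.2,interpolation=cv2.INTER_CUBIC))
sd=eyes.capture("side");cv2.imwrite("pics/s16.png",sd);cv2.imwrite("pics/s16c.png",np.vstack([cv2.resize(sd[195:275,255:365],None,fx=5,fy=4,interpolation=cv2.INTER_CUBIC),cv2.resize(sd[320:395,250:360],(550,260),interpolation=cv2.INTER_CUBIC)]))
E
```

```text
36.4 [481.26325946 350.67512789 238.80463718] [-0.08890716 -0.46590804 -0.07792007]
```

View pics/w16.png

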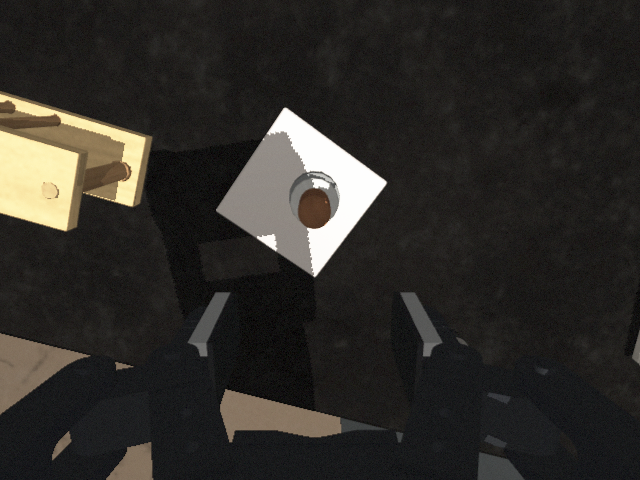

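View pics/s16c.png

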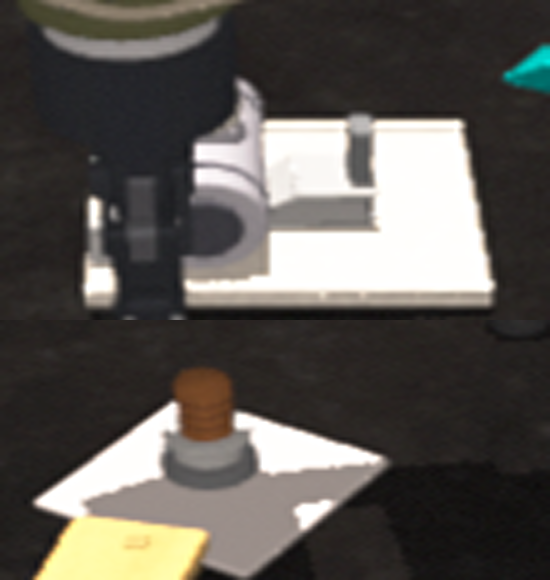

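View pics/t16c.png

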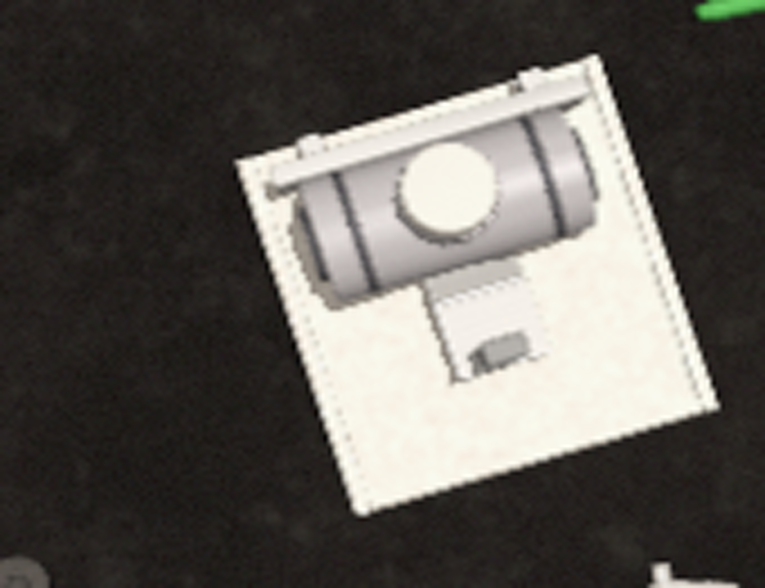

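Request:
{"op": "move_arm", "data": {
  "deltas": [
    [-2, -2, -2, 0, 0, 0],
    [-3, -3, -2, 0, 0, 0],
    [-3, -3, -2, 0, 0, 0],
    [-3, -3, -2, 0, 0, 0],
    [-2, -2, -1, 0, 0, 0],
    [0, 0, 0, 0, 0, 0],
    [0, 0, 0, 0, 0, 0],
    [0, 0, 0, 0, 0, 0],
    [0, 0, 0, 0, 0, 0],
    [0, 0, 0, 0, 0, 0]
  ]
}}

```text
time_s: 37.55
eef_pos: [321.0, 438.8, 328.5]
ee_rot: [0.0, 0.99, 0.14, -0.0]
force: [-0.3, -0.6, -0.4]
grip_width: 0.634
```

```bash
python3 - <<'E'
from rig import eyes,ctrl
from h import *
s=ctrl.sense();print(s["time_s"],s["eef_pos"],s["force"])
sd=eyes.capture("side");cv2.imwrite("pics/s17.png",sd)
a=cv2.imread("pics/s5f.png")
f=lambda i:cv2.resize(i[200:240,270:320],None,fx=8,fy=8,interpolation=cv2.INTER_CUBIC)
cv2.imwrite("pics/s17c.png",np.hstack([f(a),f(sd)]))
E
```

```text
37.55 [321.00043025 438.83241786 328.49937995] [-0.31268242 -0.62567058 -0.35164206]
```

View pics/s17c.png

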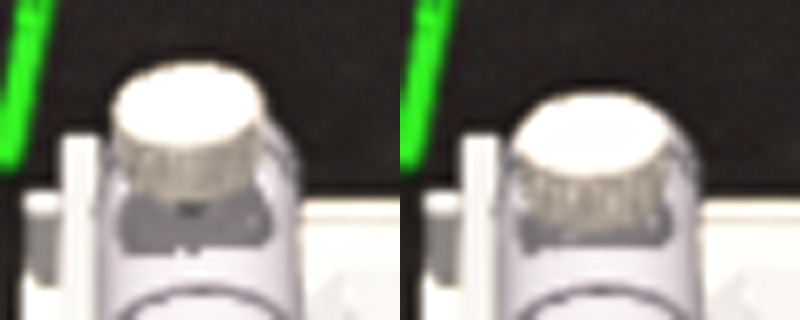

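View pics/s17.png

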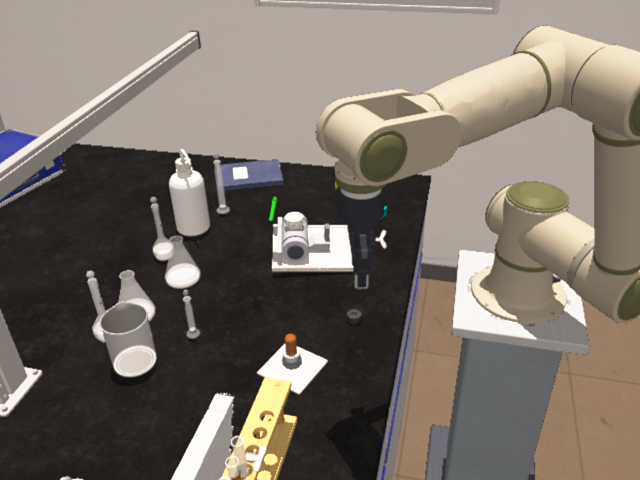

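```bash
python3 - <<'E'
from rig import order
print(order.finish_job())
E
```

```text
the job is handed in; nothing more can be done
None
```

I finished the job and handed it in at about 37.6 s of the 61 s allowed; the hand-in reports no verdict.

- **Chock:** I gripped the aluminium chock, not the turquoise or yellow one, by its grey grip. I pushed it nose first up the slope until it pressed on the middle of the housing's low side with about 11 N. In later pictures it had not moved.
- **Cap:** I pressed it with the seating tool in small steps. It gave over the balls at a reading of about 8 N, then came to a firm stop at about 20 N, and I pressed a little further. The side picture shows it about 3.9 px lower than before, which is about 12 mm, so it is down on the collar and looks level.
- **Seating tool:** It stands upright on its tile, about 7 mm nearer the tile's centre than at the start. The gripper never touched the cap, and I did not touch anything else on the bench.

**Where checks disagreed:**
- Contact with the housing came about 3 mm further up the slope than I had worked out.
- The cameras differed by 1–2 mm on the cap's position, and the tool sat about 2 mm off the gripper's centre. I corrected for both from close views before pressing.

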